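# Clamp the brass bar in the slanted gauge stand

### The job

Slide the red-gripped stop of the slanted gauge stand back out of the way, take the brass bar from the sloped bin and lay it along the bed, flat on its wide side and resting on the lower ledge with one end against the blue end stop. Then slide the red-gripped stop up until it touches the other end of the bar, so that the bar sits snug between the two stops, and let go. Leave the other two bars in their compartments, and do not disturb the things standing around.

Things in the scene. Friction and masses are not known exactly. Their poses are not given: they have to be found in the camera images.
- gauge_bed: Slanted aluminium bed of the stand, 105 (x) x 205 (y) mm, fixed. Origin on its upper face, midway along, on the line above which the bar's middle belongs, 70 mm above the table. x points up the slope, 36 degrees above level, away from the robot; y is level, along the track, towards the end stop; z points out of the face, up and towards the robot. All 'bed' numbers below, in mm, are in this frame.
- ledge_middle (a point): Middle of the upper inner edge of the steel ledge on which the bar's long side rests: bed x = -12, y = 0, z = 8.5. The ledge runs all along y, x -20 to -12, 8.5 mm high. On the other side of the bar's place a guide rail, bed x 42 to 52, y -95 to +55, is 8 mm high.
- end_stop_face (a point): Middle of the face of the blue end stop that the bar's end must touch, bed x = 0, y = 75, z = 9. The end stop reaches from y = 75 to 89, x -15 to 19, and is 20 mm high with its screws.
- bar_home (a point): Where the bar's centre is when it lies home: wide side on the bed, against ledge and end stop, bed x = 0, y = 50, z = 10.
- light_bar (a point): Centre of the light bar over the bed, 22 x 214 x 16 mm, bed x = 135, z = 172. Posts of 10 mm diameter at bed y = -97 and 97 carry it, from x 52, z -4 via x 115, z 50 to x 135, z 170. It bars the bed to a vertical tool; one that points against the bed's z has room.
- stop_slide (a joint): Position of the sliding stop along the bed's y, in m, 0 (far from the end stop) to 0.128; 3 N friction, stays where left. Its pushing face is at bed y = value - 0.058 m, its middle at value - 0.070 m; at 0.083 it touches a 50 mm bar that lies against the end stop. It starts between 0.090 and 0.126, where the bar has no room.
- stop_grip (a point): Point in the red plastic grip of the sliding stop, bed x = 0, z = 40. The grip is 16 (x) x 12 (y) mm and stands from z = 22 to 52. The steel slide block below it is 24 (x) x 24 (y) mm, 22 mm high, with an arm 20 mm wide (y) reaching over the guide rail to x = 52, top at z = 18.5.
- stop_face (a point): Middle of the pushing face of the sliding stop, bed x = 0, z = 10 mm.
- brass_bar: The yellow brass bar, 50 (x) x 24 (y) x 20 (z) mm, about 0.16 kg, loose in one of the three compartments of the bin. Origin: centre of its underside. x is its long axis, pointing up the bin's slope at the start.
- brass_bar_centre (a point): Centre of the brass bar.
- steel_bar: Bright silvery bar of the same size and frame in another compartment; to be left there.
- black_bar: Black bar of the same size and frame in another compartment; to be left there.
- bin: Grey sloped bin, fixed. Origin at the centre of its foot on the table; x away from the robot, y left, z up. Tray 78 x 187 (y) mm; its floor, 36 mm above the origin, slopes up 25 degrees to +x. Three compartments 60 mm apart in y, 56 mm wide; bars rest lengthwise on the slope against the front lip. Heights out of the floor: dividers (at y = -30, 30) and side walls 7, front lip 14, back 30 mm.
- glue_bottle: Bystander: white glue bottle with orange cap, 32 mm wide, 85 mm tall, origin at the centre of its foot.
- oil_can: Bystander: slim white and dark red oil can, 38 mm wide, 118 mm tall, origin at the centre of its foot.
- pen_pot: Bystander: dark pot with pens, 83 mm wide, 171 mm tall, origin at the centre of its foot.
- washer_box: Bystander: small white and green carton, 36 x 50 x 22 mm, origin at the centre of its foot.

How it is judged:
At the end, for the whole second after the job is handed in: The brass bar lies at rest and flat on the bed (centre within 3.5 mm of x = 0 and 2.5 mm of z = 10 mm), along the track (within 0.08 rad), one end against the end stop (within 3.5 mm), and the sliding stop's face stands within 3.5 mm of where it touches the other end (bed y = 25 mm) (x of brass_bar_centre in the frame of gauge_bed between -0.0035 and 0.0035 m and y of brass_bar_centre in the frame of gauge_bed between 0.0465 and 0.053 m and z of brass_bar_centre in the frame of gauge_bed between 0.0075 and 0.0125 m and angle between the x axis of brass_bar and the y axis of gauge_bed, either way round below 0.08 rad and y of stop_face in the frame of gauge_bed between 0.0215 and 0.028 m and linear speed of brass_bar below 0.02 m/s).
It fails at once if the glue bottle is pushed more than 20 mm or tipped (distance of glue_bottle from where it was at the start of the episode above 0.02 m or angle between glue_bottle's own z axis and vertical above 0.35 rad).
It fails at once if the oil can is pushed more than 20 mm or tipped (distance of oil_can from where it was at the start of the episode above 0.02 m or angle between oil_can's own z axis and vertical above 0.35 rad).
It fails at once if the pen pot is pushed more than 20 mm or tipped (distance of pen_pot from where it was at the start of the episode above 0.02 m or angle between pen_pot's own z axis and vertical above 0.35 rad).
It fails at once if the washer carton is pushed more than 20 mm or tipped (distance of washer_box from where it was at the start of the episode above 0.02 m or angle between washer_box's own z axis and vertical above 0.35 rad).
It fails at once if the silvery or the black bar is moved more than 15 mm (distance of any of steel_bar, black_bar from where it was at the start of the episode above 0.015 m).
It also fails if it takes over 67 s, if anything falls off the work surface, if the arm or the gripper's body presses on something with over 40 N, if the wrist force passes 120 N, or if a joint passes its speed limit or range.

### The arm

A 6-joint arm with a two-finger parallel gripper is mounted at the origin on a cart in front of the work surface, level with it; the furniture and walls round the work are solid. World frame = base frame: x ahead of the robot, y to its left, z up, the work surface at z = 0. Lengths are in m, angles in rad, forces in N, time in s.
With the tool pointing down it reaches from about 0.3 to 0.85 m from the base axis. Payload 5.4 kg.
Tool frame: the origin (TCP) lies between the finger pads; the fingertips stand 11 mm ahead of it and the grasp point (between the pads) lies 8 mm behind it (r.nose_length is the distance from the TCP to the fingertips, in m); z points along the fingers, y is the direction in which the jaws open and shut (so a half turn about z gives the same grasp; the last joint's range is limited). The gripper opens to 85 mm and grips with 20 to 120 N. Pads are 22 mm wide; open, the fingers measure 114 mm over their backs; the gripper's body (76 mm by 85 mm) begins 54 mm behind the grasp point. The pads swing forward as they close: fully open they stand 13 mm farther back than shut.
Start: joints at [-1.467, 0.158, 1.597, -0, 1.386, -0.21], TCP at [0.177, -0.547, 0.242] pointing down, gripper open.
Joint ranges: [-2.91, 2.91], [-0.94, 2.29], [0.18, 2.7], [-1.29, 4.43], [0.17, 2.64], [-3, 3]. Speed limits (rad/s): [2.57, 2.57, 3.14, 3.14, 3.14, 3.14].

### API

Orientations are given as a unit quaternion [x, y, z, w].
In Python, from rig import r gives the robot as it stands.
- The arm moves only by the tool servo_tool, never from a script. Its argument "deltas" is one flat list of numbers, 5 for each row, row after row: the closure, from -1 (fully open) to 1 (shut), so that 0 is half open, then the shift along the tool's x, y, z in mm, then the turn about the tool's z in degrees. A call has 1 to 5 rows; each row shifts and turns the commanded pose from where the row before left it, along the tool's axes as they then stand; what a row does not reach is not made up. A row lasts 1/10 s, in which the tool goes at most 50 mm and 8.59 degrees, less where a joint would pass 70% of its speed; a pose out of reach is approached as far as the arm can. A call is refused whole if a number of a shift passes 50 or a number of a turn 8.59, either way. A call with a gripper value outside its range is refused whole. The fingers move at their own pace and stop on an object; "newtons" is the grip in N (left out, the last holds). Time passes only in rows, so rows that do not move let the fingers close. It gives the time, the measured TCP pose, the force and the opening at its end, in the units of the state.
- r.observe(): the state, without advancing time (a new reading comes with each control period).
- r.snapshot(name): name is "side" or "top" or "wrist"; returns a dict with "img" (420x560x3 uint8, red, green, blue), "fx", "fy", "cx", "cy" (pixels), "R" (3x3) and "t" (3): a world point X has camera coordinates R X + t. Camera axes: x right, y down, z forward; pixel columns grow to the right and rows downward; lengths in m; the calibration is good to about 2 mm. A picture is of the moment at which its call begins. There is no depth.
- r.hand_in(): hands the job in, once; it reports no verdict.
The state is a dict: "clock": time; "joint_pos": joint angles; "qd": joint speeds; "tau": joint torques, N m; "eef_pos": TCP position; "ee_rot": TCP orientation; "contact_force": force on the tool from outside, world axes, zero at the start; "moment": the same for the moment, N m; "grip_width": opening from 0.0 (shut) to 1.0 (fully open).
Only numpy, scipy, OpenCV 4.12 (cv2) and the standard library are available. Lean on these libraries where they do the work, as an engineer would, in place of code of your own. Each camera call takes 0.05 s, during which the arm holds its last target.

## Working session

There is one attempt and no reset: what is moved stays moved. The work goes in short steps, Python scripts to look and compute and a tool call to move; the robot and the scene stay as the last step left them, time stands still between calls to the robot, and variables do not carry over. Pictures are saved under pics/ and viewed, and the job is handed in when it is done.

Besides the shell and the picture viewer there is one more tool, called by a JSON object that holds its "name" and its "arguments", one argument or row to a line. servo_tool: Moves the arm, as the interface text tells. Its arguments: {"type":"object","properties":{"deltas":{"type":"array"},"newtons":{"type":"number"}},"required":["deltas"]}

```bash
ls; mkdir -p pics
python3 - <<'E'
from rig import r
import cv2, numpy as np, pickle
print(r.observe())
d={}
for n in ("side","top","wrist"):
    s=r.snapshot(n); d[n]=s
    cv2.imwrite(f"pics/{n}0.png",s["img"][:,:,::-1])
    print(n,s["fx"],s["fy"],s["cx"],s["cy"],s["R"],s["t"])
pickle.dump(d,open("s0.pkl","wb"))
print(r.nose_length)
E
```

```text
pics
{'clock': 0.0, 'joint_pos': array([-1.46712749e+00,  1.59031499e-01,  1.59829268e+00,  4.16888448e-06,
        1.38619120e+00, -2.10097185e-01]), 'qd': array([ 6.54024240e-04, -1.36300224e-03, -8.03767211e-05,  1.54300158e-03,
       -6.27590736e-04, -1.79946973e-03]), 'tau': array([-3.87584087e-04, -3.95995939e+01, -3.31434453e+01, -2.07620778e-04,
        8.45264993e-03,  1.83890279e-06]), 'eef_pos': array([ 0.17738872, -0.54632181,  0.24129647]), 'ee_rot': array([ 9.87718684e-01,  1.56239807e-01,  5.31797140e-05, -9.59892410e-04]), 'contact_force': array([-0.25341283, -0.16019228,  0.16163934]), 'moment': array([ 0.03371495, -0.02177831,  0.03712733]), 'grip_width': 0.9991548904957015}
side 452.1904568543102 452.1904568543102 282.0166152207844 204.98132884469854 [[-0.86066032 -0.50875196 -0.02086277]
 [-0.26613893  0.48440469 -0.83337997]
 [ 0.43408972 -0.71170467 -0.5523066 ]] [0.48172162 0.2807674  1.30949798]
top 524.75865534662 524.75865534662 284.89822742418016 217.28907976819787 [[ 0.0978491  -0.99519535 -0.00342931]
 [-0.96799219 -0.09437307 -0.23256147]
 [ 0.23112046  0.02607547 -0.97257565]] [-0.02269936  0.56260195  1.68129389]
wrist 320.8398444943385 320.8398444943385 285.87316403346733 215.58578083203312 [[ 3.08004600e-01 -9.51384424e-01 -9.18807015e-04]
 [-9.00042583e-01 -2.91695706e-01  3.23785367e-01]
 [-3.08312367e-01 -9.89004167e-02 -9.46130114e-01]] [-0.57383766 -0.04214187  0.37919976]
0.011
```

View pics/side0.png

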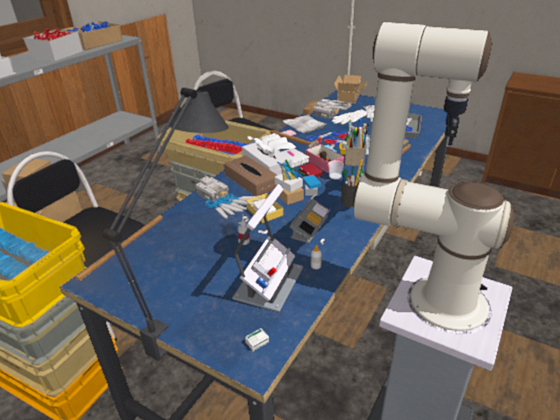

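View pics/top0.png

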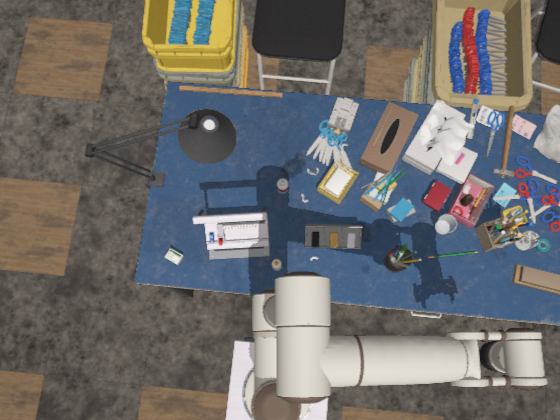

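View pics/wrist0.png

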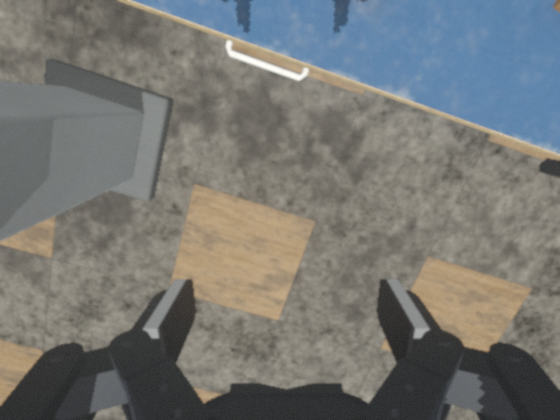

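Run:
```python
import cv2, pickle
d=pickle.load(open("s0.pkl","rb"))
t=d["top"]["img"][:,:,::-1][195:280,150:380]
cv2.imwrite("pics/topc.png",cv2.resize(t,(690,255),interpolation=cv2.INTER_CUBIC) if 0 else cv2.resize(t,None,fx=3.4,fy=3.4,interpolation=cv2.INTER_CUBIC))
t=d["side"]["img"][:,:,::-1][180:355,225:365]
cv2.imwrite("pics/sidec.png",cv2.resize(t,None,fx=3.4,fy=3.4,interpolation=cv2.INTER_CUBIC))
```

```text
(no output)
```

View pics/topc.png

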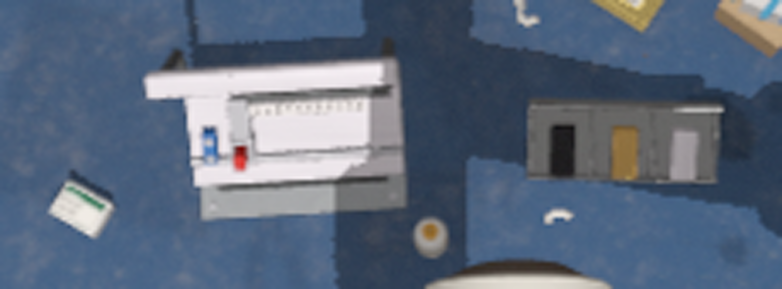

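View pics/sidec.png

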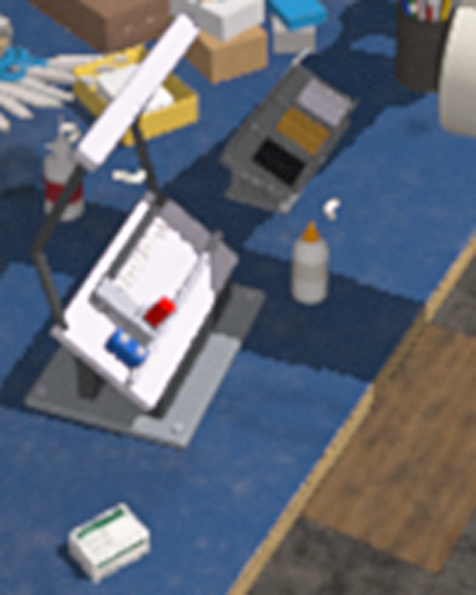

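```bash
cat > h.py <<'E'
import numpy as np, cv2, pickle
def ray(s,u,v):
    R=np.array(s["R"]);t=np.array(s["t"])
    d=R.T@np.array([(u-s["cx"])/s["fx"],(v-s["cy"])/s["fy"],1.]); return -R.T@t,d/np.linalg.norm(d)
def plane(s,u,v,z):
    o,d=ray(s,u,v); return o+d*(z-o[2])/d[2]
def tri(s1,p1,s2,p2):
    o1,d1=ray(s1,*p1);o2,d2=ray(s2,*p2)
    A=np.stack([d1,-d2],1);k=np.linalg.lstsq(A,o2-o1,rcond=None)[0]
    a=o1+d1*k[0];b=o2+d2*k[1];return (a+b)/2,np.linalg.norm(a-b)
def proj(s,X):
    c=np.array(s["R"])@X+np.array(s["t"]);return np.array([s["fx"]*c[0]/c[2]+s["cx"],s["fy"]*c[1]/c[2]+s["cy"]])
E
python3 - <<'E'
from h import *
d=pickle.load(open("s0.pkl","rb"))
T,S=d["top"],d["side"]
def blobs(s,box,lo,hi):
    x0,x1,y0,y1=box
    h=cv2.cvtColor(s["img"],cv2.COLOR_RGB2HSV)[y0:y1,x0:x1]
    m=cv2.inRange(h,lo,hi)
    n,l,st,c=cv2.connectedComponentsWithStats(m)
    return [(st[i].tolist()[:5],(c[i]+[x0,y0]).round(2).tolist()) for i in range(1,n) if st[i,4]>5]
tb=(150,380,195,280);sb=(225,365,180,355)
for nm,lo,hi in (("red",(0,150,120),(8,255,255)),("blue",(100,150,90),(118,255,255)),("brass",(12,100,80),(28,255,255))):
    print(nm,"T",blobs(T,(200,380,215,255) if nm!="red" else tb,lo,hi)[:8]);print("  S",blobs(S,sb,lo,hi)[:12])
P=lambda x,y:(150+x/3.4,195+y/3.4); Q=lambda x,y:(225+x/3.4,180+y/3.4)
# light bar corners top face: top image corners, side image
for n,a,b in (("LB far-left(end +y) near",P(147,99),Q(80,160)),("LB right near",P(390,87),Q(0,0)),
  ):
    print(n,plane(T,*a,.295))
for n,a,b in (("bed front left corner",P(194,187),Q(152,410)),("front right",P(404,180),Q(238,250)),("blue",P(209,142),Q(127,346)),("red",P(240,156),Q(160,310)),("foot FL",P(202,219),Q(187,443)),("foot FR",P(407,207),Q(266,290)),
 ("brass",P(625,152),Q(302,130)),("black",P(563,150),Q(279,161)),("steel",P(684,155),Q(326,101)),("glue cap",P(430,230),Q(310,228)),("binFL",P(528,181),Q(290,210)),("binFR",P(718,184),Q(0,0)),("binBL",P(529,102),Q(222,160)),("binBR",P(722,104),Q(303,65)) ):
    print(n,*tri(T,a,S,b))
E
```

```text
red T [([69, 43, 3, 6, 16], [220.12, 240.75])]
  S [([43, 88, 8, 8, 34], [271.5, 271.26])]
blue T [([10, 18, 3, 2, 6], [211.0, 233.5])]
  S [([79, 0, 18, 9, 113], [312.7, 183.18]), ([4, 7, 2, 5, 7], [229.71, 189.43]), ([105, 11, 5, 5, 13], [331.77, 193.08]), ([0, 14, 13, 10, 62], [229.56, 197.79]), ([74, 24, 6, 5, 13], [301.54, 205.54]), ([73, 29, 2, 4, 6], [298.33, 210.17]), ([112, 31, 4, 3, 7], [338.29, 211.71]), ([109, 37, 17, 11, 90], [341.53, 222.3]), ([103, 38, 5, 7, 16], [330.44, 221.62]), ([131, 42, 9, 7, 26], [359.5, 224.0]), ([31, 47, 9, 3, 13], [259.46, 228.23]), ([124, 49, 4, 5, 8], [350.25, 231.0])]
brass T [([130, 17, 8, 16, 108], [333.12, 239.23])]
  S [([130, 0, 3, 6, 15], [355.8, 182.2]), ([55, 8, 23, 16, 229], [291.87, 195.75]), ([22, 13, 21, 10, 63], [258.02, 197.3]), ([40, 22, 18, 19, 159], [274.69, 212.35]), ([22, 24, 9, 10, 44], [250.95, 208.36]), ([81, 32, 16, 13, 118], [313.62, 217.84]), ([36, 38, 4, 5, 13], [262.31, 220.46]), ([89, 66, 5, 6, 19], [315.89, 248.68]), ([68, 71, 72, 104, 2176], [342.62, 313.09])]
LB far-left(end +y) near [0.46212666 0.28641089 0.
[... 280 characters left out ...]
27 0.23020019 0.09927828] 0.0018324182868409782
foot FL [0.40513418 0.27347316 0.00700607] 0.0010264267055200864
foot FR [0.43775685 0.07199687 0.00772666] 0.0008457871270520933
brass [ 0.50831098 -0.13758096  0.03797183] 0.0008151668139195018
black [ 0.50375448 -0.07674493  0.03874864] 0.0001509563221272335
steel [ 0.51002176 -0.19563699  0.0397013 ] 0.000396723448984073
glue cap [0.4071109  0.04453957 0.07489229] 0.0007376111098875787
binFL [ 0.47483069 -0.04583135  0.00803271] 0.0006916092308637334
binFR [ 0.61253601 -0.09760973  0.18914952] 0.3859586693388857
binBL [ 0.54744059 -0.03861731  0.04870593] 0.0017701970638616233
binBR [ 0.55872302 -0.22898453  0.05258201] 0.007045732689591801
```

Run:
```python
from h import *
d=pickle.load(open("s0.pkl","rb"));T,S=d["top"],d["side"]
print(tri(T,(205,135),S,(203,115)), tri(T,(197,122),S,(190,93)))
print("oil",tri(T,(283,185),S,(245,222)),"washer",plane(T,174,255,.022),"pot",plane(T,397,258,.09))
```

```text
(array([0.63747637, 0.23698981, 0.53977757]), np.float64(0.006547186481769555)) (array([0.65088743, 0.25162996, 0.59652967]), np.float64(0.0032053410395483143))
oil (array([0.67030996, 0.0499005 , 0.08255382]), np.float64(0.004297646369586908)) washer [0.40676119 0.3917238  0.022     ] pot [ 0.45734046 -0.3410449   0.09      ]
```

{"name": "servo_tool", "arguments": {
  "deltas": [-1, 0, 0, -50, 0, -1, 0, 0, -50, 0, -1, 50, -20, -40, 0, -1, 50, -20, 0, 0, -1, 40, -30, 0, 0],
  "newtons": 40
}}

```text
clock: 0.65
eef_pos: [0.2768, -0.448, 0.3731]
ee_rot: [0.988, 0.156, 0.0, 0.001]
contact_force: [1.3, 0.3, -0.5]
grip_width: 1.003
```

{"name": "servo_tool", "arguments": {
  "deltas": [-1, 42, -24, 0, 3, -1, 42, -24, 0, 3, -1, 42, -24, 0, 3, -1, 42, -24, 0, 3, -1, 42, -24, 0, 3]
}}

```text
clock: 1.15
eef_pos: [0.4567, -0.2861, 0.3721]
ee_rot: [1.0, 0.025, 0.0, 0.0]
contact_force: [0.5, -0.7, 0.4]
grip_width: 1.004
```

{"name": "servo_tool", "arguments": {
  "deltas": [-1, 35, -35, 0, 0, -1, 35, -35, 0, 0, -1, 35, -35, 0, 0, -1, 35, -35, 0, 0, -1, 35, -35, 0, 0]
}}

```text
clock: 1.65
eef_pos: [0.6222, -0.1021, 0.3718]
ee_rot: [1.0, 0.026, -0.0, -0.0]
contact_force: [1.1, -0.2, 0.1]
grip_width: 0.998
```

Now try pushing past the reach limit and see what happens to orientation.

{"name": "servo_tool", "arguments": {
  "deltas": [-1, 40, -28, 0, 0, -1, 40, -28, 0, 0, -1, 40, -28, 0, 0, -1, 45, -20, 0, 0, -1, 48, 0, 0, 0]
}}

```text
clock: 2.15
eef_pos: [0.8097, 0.0124, 0.373]
ee_rot: [1.0, 0.028, -0.001, -0.001]
contact_force: [1.5, -1.2, 0.4]
grip_width: 1.0
```

```bash
python3 -c "
from rig import r
o=r.observe();print(o['joint_pos'].round(3),o['eef_pos'],o['ee_rot'].round(4))"
```

```text
[-1.340e-01  8.670e-01  3.810e-01  1.000e-03  1.896e+00  1.381e+00] [0.80971761 0.01241324 0.37298183] [ 9.996e-01  2.830e-02 -8.000e-04 -7.000e-04]
```

{"name": "servo_tool", "arguments": {
  "deltas": [-1, 30, -30, 0, 0, -1, 40, -20, 0, 0, -1, 40, 0, 0, 0]
}}

```text
clock: 2.45
eef_pos: [0.8513, 0.0635, 0.3407]
ee_rot: [0.999, 0.028, 0.021, -0.002]
contact_force: [-0.6, -0.4, 0.8]
grip_width: 0.999
```

```bash
python3 -c "
from rig import r
o=r.observe();print(o['joint_pos'].round(3),o['eef_pos'],o['ee_rot'].round(4))"
```

```text
[-0.069  1.025  0.19   0.009  1.886  1.448] [0.85127133 0.06350458 0.34073703] [ 0.9994  0.0281  0.0209 -0.0023]
```

{"name": "servo_tool", "arguments": {
  "deltas": [-1, 40, 0, 0, 0, -1, 40, 0, 0, 0, -1, 40, 0, 0, 0]
}}

```text
clock: 2.75
eef_pos: [0.884, 0.0598, 0.3223]
ee_rot: [0.998, 0.026, 0.062, -0.003]
contact_force: [0.3, 0.4, -0.2]
grip_width: 1.001
```

```bash
python3 -c "
from rig import r
o=r.observe();print(o['joint_pos'].round(3),o['eef_pos'],o['ee_rot'].round(4))"
```

```text
[-0.074  1.052  0.185  0.018  1.782  1.449] [0.88396006 0.05978386 0.32225125] [ 0.9977  0.026   0.062  -0.0027]
```

{"name": "servo_tool", "arguments": {
  "deltas": [-1, 45, 0, -15, 0, -1, 45, 0, -15, 0, -1, 45, 0, -15, 0, -1, 45, 0, -15, 0, -1, 45, 0, -15, 0]
}}

```text
clock: 3.25
eef_pos: [0.9138, 0.0585, 0.3698]
ee_rot: [0.99, 0.026, 0.139, -0.006]
contact_force: [-0.2, 0.2, 0.3]
grip_width: 1.004
```

```bash
cat > st.py <<'E'
from rig import r
import numpy as np
from scipy.spatial.transform import Rotation as Ro
o=r.observe();R=Ro.from_quat(o['ee_rot']).as_matrix();z=R[:,2]
print(o['clock'].round(2) if hasattr(o['clock'],'round') else o['clock'],'j',o['joint_pos'].round(3),'p',o['eef_pos'].round(4),'w',round(float(o['grip_width']),3),'F',o['contact_force'].round(1))
print('tilt',np.degrees(np.arccos(-z[2])).round(2),'dir',np.degrees(np.arctan2(z[1],z[0])).round(1),'\n',R.round(3))
E
python3 st.py
```

```text
3.25 j [-0.08   1.007  0.183  0.04   1.674  1.448] p [0.9138 0.0585 0.3698] w 1.004 F [-0.2  0.2  0.3]
tilt 16.04 dir 3.8 
 [[ 0.96   0.052  0.276]
 [ 0.049 -0.999  0.018]
 [ 0.276 -0.004 -0.961]]
```

{"name": "servo_tool", "arguments": {
  "deltas": [-1, 45, 0, -5, 0, -1, 45, 0, -5, 0, -1, 45, 0, -5, 0, -1, 45, 0, -5, 0, -1, 45, 0, -5, 0]
}}

```text
clock: 3.75
eef_pos: [0.95, 0.0585, 0.3927]
ee_rot: [0.977, 0.025, 0.21, -0.008]
contact_force: [0.2, -0.4, 0.7]
grip_width: 0.998
```

```bash
python3 st.py
```

```text
3.75 j [-0.084  0.996  0.184  0.061  1.541  1.446] p [0.95   0.0585 0.3927] w 0.998 F [ 0.2 -0.4  0.7]
tilt 24.29 dir 3.7 
 [[ 0.91   0.053  0.411]
 [ 0.046 -0.999  0.027]
 [ 0.411 -0.005 -0.911]]
```

{"name": "servo_tool", "arguments": {
  "deltas": [-1, -45, -3, -20, 0, -1, -45, -3, -20, 0, -1, -45, -3, -20, 0, -1, -45, -3, -20, 0, -1, -45, -3, -20, 0]
}}

```text
clock: 4.25
eef_pos: [0.7519, 0.0594, 0.3971]
ee_rot: [0.977, 0.025, 0.211, -0.008]
contact_force: [1.0, 0.5, 1.1]
grip_width: 1.002
```

```bash
python3 st.py
```

```text
4.25 j [-0.109  0.263  1.226  0.076  1.235  1.4  ] p [0.7519 0.0594 0.3971] w 1.002 F [1.  0.5 1.1]
tilt 24.33 dir 3.7 
 [[ 0.91   0.053  0.411]
 [ 0.046 -0.999  0.027]
 [ 0.412 -0.005 -0.911]]
```

{"name": "servo_tool", "arguments": {
  "deltas": [-1, -45, -3, -20, 0, -1, -45, -3, -20, 0, -1, -45, -3, -20, 0, -1, -45, -3, -20, 0, -1, -45, -3, -20, 0]
}}

```text
clock: 4.75
eef_pos: [0.5055, 0.0614, 0.3962]
ee_rot: [0.977, 0.026, 0.211, -0.008]
contact_force: [-0.4, -0.4, 1.1]
grip_width: 0.999
```

{"name": "servo_tool", "arguments": {
  "deltas": [-1, -45, -3, -20, 0, -1, -45, -3, -20, 0, -1, -30, -20, -10, 0, -1, -10, -40, 10, 0, -1, -5, -35, 10, 0]
}}

```text
clock: 5.25
eef_pos: [0.3663, 0.1555, 0.3701]
ee_rot: [0.977, 0.024, 0.213, -0.008]
contact_force: [0.0, -0.2, 0.7]
grip_width: 1.001
```

```bash
python3 st.py
python3 - <<'E'
from rig import r
import cv2,pickle
s=r.snapshot("wrist");pickle.dump(s,open("w1.pkl","wb"));cv2.imwrite("pics/w1.png",s["img"][:,:,::-1]);print(s["R"],s["t"])
E
```

```text
5.25 j [ 0.11  -0.739  2.113 -0.02   1.338  1.632] p [0.3663 0.1555 0.3701] w 1.001 F [ 0.  -0.2  0.7]
tilt 24.63 dir 3.7 
 [[ 0.908  0.05   0.416]
 [ 0.043 -0.999  0.027]
 [ 0.417 -0.006 -0.909]]
[[ 0.04968197 -0.99875086 -0.00533183]
 [-0.99379506 -0.04890213 -0.09989976]
 [ 0.09951423  0.01026196 -0.99498322]] [0.13911282 0.44371941 0.48066329]
```

View pics/w1.png

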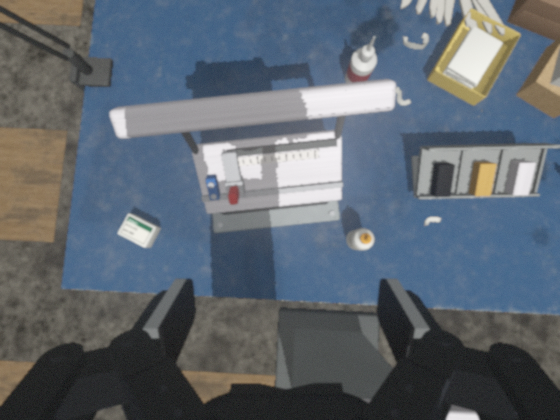

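Run:
```python
import cv2,pickle
s=pickle.load(open("w1.pkl","rb"))["img"][:,:,::-1]
a=s[125:240,185:350];b=s[135:210,405:560]
cv2.imwrite("pics/w1a.png",cv2.resize(a,None,fx=4.6,fy=4.6,interpolation=cv2.INTER_CUBIC))
cv2.imwrite("pics/w1b.png",cv2.resize(b,None,fx=5,fy=5,interpolation=cv2.INTER_CUBIC))
```

```text
(no output)
```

View pics/w1a.png

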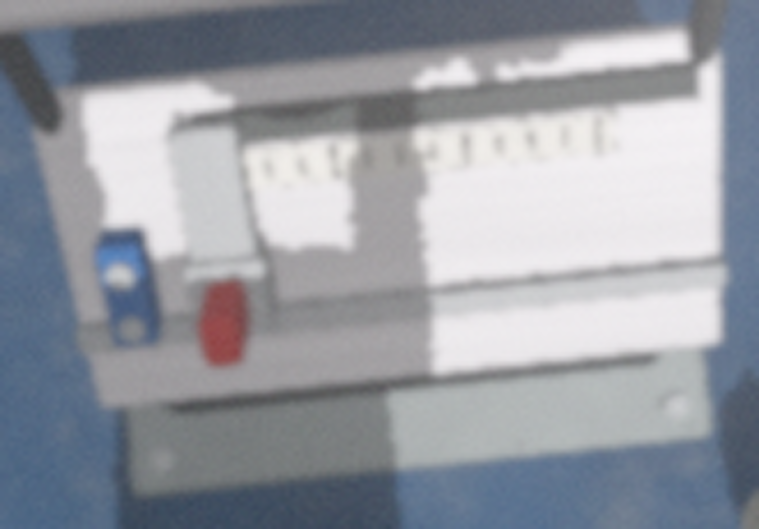

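View pics/w1b.png

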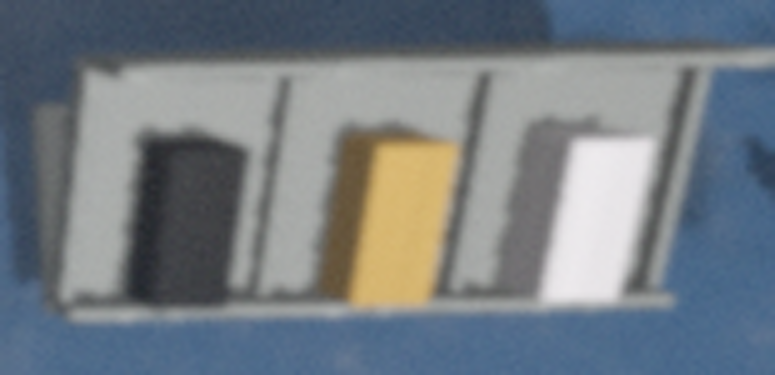

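```bash
cat > fit.py <<'E'
from h import *
from scipy.optimize import least_squares
d=pickle.load(open("s0.pkl","rb"));T,S=d["top"],d["side"];W=pickle.load(open("w1.pkl","rb"))
P=lambda x,y:(150+x/3.4,195+y/3.4); Q=lambda x,y:(225+x/3.4,180+y/3.4); V=lambda x,y:(185+x/4.6,125+y/4.6); B=lambda x,y:(405+x/5,135+y/5)
h=cv2.cvtColor(W["img"],cv2.COLOR_RGB2HSV);m=cv2.inRange(h,(0,110,80),(8,255,255))|cv2.inRange(h,(172,110,80),(180,255,255));m[:,:225]=0;m[:,245:]=0;m[:180]=0;m[210:]=0
ys,xs=np.nonzero(m);rw=(xs.mean(),ys.mean());print("red wrist",rw,len(xs))
c,s_=np.cos(np.radians(36)),np.sin(np.radians(36))
def bed(p):
    cy,sy=np.cos(p[2]),np.sin(p[2])
    Rb=np.array([[c*cy,-sy,-s_*cy],[c*sy,cy,-s_*sy],[s_,0,c]]);return Rb,np.array([p[0],p[1],.07])
def pts(p):
    xb,st=p[3],p[4]
    return [("ledgeR",W,V(724,266),(-12,-102.5,8.5)),("railRlow",W,V(697,95),(42,-95,8)),("frR",W,V(720,347),(xb,-102.5,0)),("frL",W,V(103,407),(xb,102.5,0)),
     ("red",W,rw,(0,st,37)),("redT",T,(220.12,240.75),(0,st,37)),("redS",S,(271.5,271.26),(0,st,37)),
     ("frLT",T,P(194,187),(xb,102.5,0)),("frRT",T,P(404,180),(xb,-102.5,0)),("frLS",S,Q(152,410),(xb,102.5,0))]
def res(p,full=False):
    Rb,t=bed(p);o=[]
    for n,s,uv,X in pts(p):
        X=Rb@(np.array(X)/1000)+t;e=proj(s,X)-uv;dist=(np.array(s["R"])@X+s["t"])[2]/s["fx"]*1000
        o.append(e*dist)
    return np.array(o) if full else np.ravel(o)
f=least_squares(res,[.47,.18,.15,-45,30],loss="soft_l1",f_scale=2.,x_scale=[.01,.01,.05,1,1]);p=f.x
if __name__=="__main__":
    print(p[:2],np.degrees(p[2]),p[3:])
    for q,e in zip(pts(p),res(p,True)):print(q[0],e.round(1))
    Rb,t=bed(p);print(Rb.round(3));print("grip",Rb@np.array([0,p[4],40])/1000+t,"stop value",p[4]+70)
    # bars: wrist top-face
    for n,cs in (("black",[(178,135),(247,145),(225,303),(155,303)]),("brass",[(378,137),(460,140),(432,305),(350,305)]),("steel",[(573,135),(656,137),(620,300),(541,300)])):
        q=[plane(W,*B(*cs[i]),z) for i,z in ((0,.0605),(1,.0605),(2,.0395),(3,.0395))]
        print(n,np.mean(q,0).round(4),[ (a[:2]*1000).round(1).tolist() for a in q])
    E=[("binFL",B(68,318)),("binBL",B(80,65))]
E
python3 fit.py
```

```text
red wrist (np.float64(232.8068181818182), np.float64(195.8409090909091)) 88
[0.48384614 0.18467373] 8.058270415903126 [-47.81956236  50.98245959]
ledgeR [ 0.7 -0.9]
railRlow [1.7 0.6]
frR [-0.1  1.6]
frL [-1.5  0.5]
red [ 0.3 -3.6]
redT [-0.2  1.1]
redS [-0.3  0.2]
frLT [-0.8  0.1]
frRT [-1.7 -1.8]
frLS [ 1.6 -2.2]
[[ 0.801 -0.14  -0.582]
 [ 0.113  0.99  -0.082]
 [ 0.588  0.     0.809]]
grip [0.45342015 0.23185695 0.10236068] stop value 120.98245959413497
black [ 0.4993 -0.0747  0.05  ] [[522.8, -62.9], [520.8, -83.1], [477.4, -87.1], [476.4, -65.9]]
brass [ 0.5022 -0.1354  0.05  ] [[525.0, -121.4], [525.3, -145.4], [479.8, -149.8], [478.6, -125.0]]
steel [ 0.5061 -0.1926  0.05  ] [[528.4, -178.5], [529.0, -202.7], [484.2, -206.7], [483.0, -182.8]]
```

{"name": "servo_tool", "arguments": {
  "deltas": [0, -6, -14, 41, -1, 0, -6, -14, 41, -1, 0, -6, -14, 41, -1, 0, -6, -14, 41, -1, 0, -6, -14, 41, -1]
}}

```text
clock: 5.8
eef_pos: [0.418, 0.2287, 0.1678]
ee_rot: [0.975, 0.069, 0.211, 0.0]
contact_force: [0.1, -0.0, -0.6]
grip_width: 0.499
```

{"name": "servo_tool", "arguments": {
  "deltas": [0, 0, 0, 0, 0, 0, 0, 0, 0, 0]
}}

```text
clock: 6.0
eef_pos: [0.4172, 0.2278, 0.1685]
ee_rot: [0.975, 0.068, 0.209, 0.001]
contact_force: [0.4, 0.3, 0.4]
grip_width: 0.501
```

```bash
python3 st.py
cat > to.py <<'E'
import sys,numpy as np
from rig import r
from scipy.spatial.transform import Rotation as Ro
from fit import bed,p
def tool(target):
    o=r.observe();R=Ro.from_quat(o['ee_rot']).as_matrix();return (R.T@(np.array(target)-o['eef_pos'])*1000).round(1)
def inbed():
    o=r.observe();R=Ro.from_quat(o['ee_rot']).as_matrix();Rb,t=bed(p)
    print('TCP in bed',(Rb.T@(o['eef_pos']-t)*1000).round(1));print('tool axes in bed (cols)\n',(Rb.T@R).round(3))
E
python3 - <<'E'
from to import *
inbed();print(tool([.4544,.2318,.0983]))
import cv2,pickle
s=r.snapshot("wrist");pickle.dump(s,open("w2.pkl","wb"));cv2.imwrite("pics/w2.png",s["img"][:,:,::-1])
E
```

```text
6.0 j [ 0.307 -0.315  2.246 -0.136  0.804  1.812] p [0.4172 0.2278 0.1685] w 0.501 F [0.4 0.3 0.4]
tilt 24.17 dir 3.8 
 [[ 0.903  0.133  0.409]
 [ 0.134 -0.991  0.027]
 [ 0.408  0.03  -0.912]]
red wrist (np.float64(232.8068181818182), np.float64(195.8409090909091)) 88
TCP in bed [  9.4  52.  114.9]
tool axes in bed (cols)
 [[ 0.978  0.012 -0.206]
 [ 0.006 -1.    -0.031]
 [-0.206  0.029 -0.978]]
[ 5.4 -1.2 79.4]
```

View pics/w2.png

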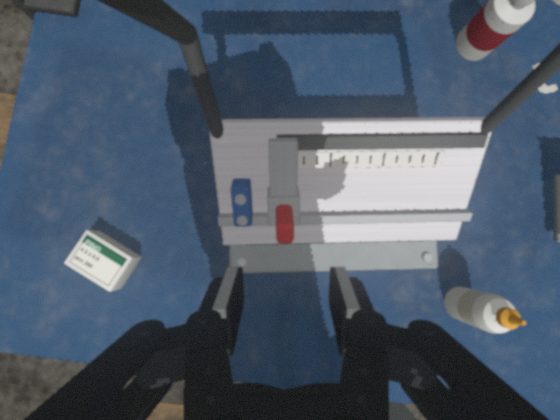

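Run:
```python
from fit import *
s=pickle.load(open("w2.pkl","rb"));im=s["img"][:,:,::-1].copy()
Rb,t=bed(p)
a=cv2.resize(im[100:290,190:510],None,fx=2.5,fy=2.5,interpolation=cv2.INTER_CUBIC)
for X in [(0,51,52),(0,51,22),(-12,-102.5,8.5),(-12,102.5,8.5),(-15,75,18),(19,75,18),(42,-95,8),(52,-95,8),(p[3],102.5,0),(p[3],-102.5,0)]:
    u=proj(s,Rb@(np.array(X)/1000)+t);cv2.drawMarker(a,tuple(int(v) for v in ((u-[190,100])*2.5)),(0,255,0),0,8,1)
cv2.imwrite("pics/w2a.png",a)
```

```text
red wrist (np.float64(232.8068181818182), np.float64(195.8409090909091)) 88
```

View pics/w2a.png

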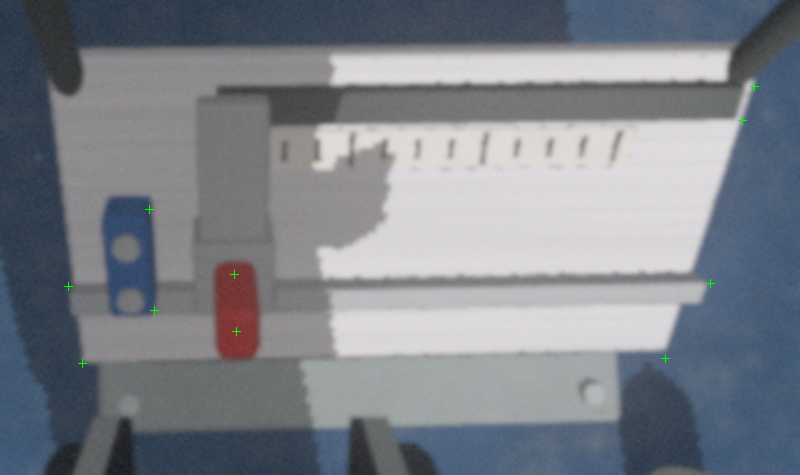

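```bash
python3 - <<'E'
s=open("fit.py").read()
s=s.replace('''B=lambda''','''W2=pickle.load(open("w2.pkl","rb"));U=lambda x,y:(190+x/2.5,100+y/2.5);B=lambda''')
s=s.replace('''"frLS",S,Q(152,410),(xb,102.5,0))''','''"frLS",S,Q(152,410),(xb,102.5,0))]+2*[("2ledgeR",W2,U(705,277),(-12,-102.5,8.5)),("2ledgeL",W2,U(68,286),(-12,102.5,8.5)),("2frR",W2,U(665,350),(xb,-102.5,0)),("2frL",W2,U(82,361),(xb,102.5,0)),("2rail",W2,U(737,117),(42,-95,8)),("2red",W2,U(237,310),(0,st,37))''')
open("fit.py","w").write(s)
E
python3 fit.py;python3 -c "
from to import *
inbed()" | tail -4
```

```text
red wrist (np.float64(232.8068181818182), np.float64(195.8409090909091)) 88
[0.48399223 0.18533534] 8.553385921088386 [-46.78880053  50.35950461]
ledgeR [ 0.1 -1.9]
railRlow [ 0.7 -0.4]
frR [-0.6 -0.4]
frL [-2.   0.3]
red [ 0.5 -3.4]
redT [-0.   1.2]
redS [-0.   0.1]
frLT [-1.2 -0.2]
frRT [-2.1 -3.8]
frLS [ 1.3 -2.5]
2ledgeR [1.1 1. ]
2ledgeL [-0.4  0.9]
2frR [0.2 1.2]
2frL [-0.4  0.7]
2rail [0.6 0. ]
2red [-0.3 -2.3]
2ledgeR [1.1 1. ]
2ledgeL [-0.4  0.9]
2frR [0.2 1.2]
2frL [-0.4  0.7]
2rail [0.6 0. ]
2red [-0.3 -2.3]
[[ 0.8   -0.149 -0.581]
 [ 0.12   0.989 -0.087]
 [ 0.588  0.     0.809]]
grip [0.45325231 0.23163786 0.10236068] stop value 120.35950460975937
black [ 0.4993 -0.0747  0.05  ] [[522.8, -62.9], [520.8, -83.1], [477.4, -87.1], [476.4, -65.9]]
brass [ 0.5022 -0.1354  0.05  ] [[525.0, -121.4], [525.3, -145.4], [479.8, -149.8], [478.6, -125.0]]
steel [ 0.5061 -0.1926  0.05  ] [[528.4, -178.5], [529.0, -202.7], [484.2, -206.7], [483.0, -182.8]]
tool axes in bed (cols)
 [[ 0.979  0.004 -0.202]
 [-0.003 -0.999 -0.034]
 [-0.202  0.034 -0.979]]
```

{"name": "servo_tool", "arguments": {
  "deltas": [0, 2, 0, 30, 0, 0, 2, 0, 28, 0, 0, 1, 0, 20, 0, 0, 0, 0, 0, 0, 0.6, 0, 0, 0, 0],
  "newtons": 30
}}

```text
clock: 6.55
eef_pos: [0.4552, 0.2307, 0.1022]
ee_rot: [0.975, 0.068, 0.212, 0.0]
contact_force: [0.5, 0.1, -1.2]
grip_width: 0.348
```

{"name": "servo_tool", "arguments": {
  "deltas": [1, 0, 0, 0, 0, 1, 0, 0, 0, 0, 1, 0, 0, 0, 0]
}}

```text
clock: 6.85
eef_pos: [0.455, 0.2311, 0.1023]
ee_rot: [0.975, 0.068, 0.212, 0.0]
contact_force: [-4.5, -2.2, 8.0]
grip_width: 0.133
```

```bash
python3 -c "
from to import *
inbed()" | tail -4
```

```text
tool axes in bed (cols)
 [[ 0.98   0.005 -0.201]
 [-0.002 -0.999 -0.034]
 [-0.201  0.033 -0.979]]
```

{"name": "servo_tool", "arguments": {
  "deltas": [1, 0, 15, 0, 0, 1, 0, 25, 0, 0, 1, 0, 25, 0, 0, 1, 0, 25, 0, 0, 1, 0, 10, 0, 0]
}}

```text
clock: 7.35
eef_pos: [0.469, 0.1305, 0.1035]
ee_rot: [0.975, 0.067, 0.213, 0.0]
contact_force: [24.8, 7.1, -26.4]
grip_width: 0.134
```

{"name": "servo_tool", "arguments": {
  "deltas": [1, 0, 0, 0, 0, 0.3, 0, 0, 0, 0, 0, 0, 0, 0, 0]
}}

```text
clock: 7.65
eef_pos: [0.4673, 0.1315, 0.1035]
ee_rot: [0.975, 0.068, 0.211, 0.001]
contact_force: [-0.1, -0.3, 0.7]
grip_width: 0.465
```

```bash
python3 st.py;python3 -c "
from to import *
inbed()" | tail -4
```

```text
7.65 j [ 0.011 -0.197  2.3    0.039  0.615  1.415] p [0.4673 0.1315 0.1035] w 0.465 F [-0.1 -0.3  0.7]
tilt 24.31 dir 3.8 
 [[ 0.902  0.132  0.411]
 [ 0.133 -0.991  0.027]
 [ 0.411  0.03  -0.911]]
tool axes in bed (cols)
 [[ 0.979  0.005 -0.204]
 [-0.002 -0.999 -0.034]
 [-0.204  0.034 -0.978]]
```

{"name": "servo_tool", "arguments": {
  "deltas": [0, 0, 0, -45, 0, 0, 0, 0, -45, 0, 0, -4, 45, 0, 1, 0, -4, 45, 0, 1, 0, -4, 45, 0, 1]
}}

```text
clock: 8.15
eef_pos: [0.4353, -0.0069, 0.1845]
ee_rot: [0.976, 0.044, 0.212, -0.004]
contact_force: [0.5, -0.1, 0.5]
grip_width: 0.5
```

{"name": "servo_tool", "arguments": {
  "deltas": [0, -2, 45, 0, 1, 0, -2, 45, 0, 0, 0, -2, 42, 0, 0, 0, 0, 0, 0, 0, 0, 0, 0, 0, 0]
}}

```text
clock: 8.65
eef_pos: [0.4393, -0.1389, 0.1812]
ee_rot: [0.977, 0.033, 0.21, -0.006]
contact_force: [-0.4, 0.4, -0.3]
grip_width: 0.498
```

```bash
python3 st.py;python3 - <<'E'
from rig import r
import cv2,pickle
s=r.snapshot("wrist");pickle.dump(s,open("w3.pkl","wb"));cv2.imwrite("pics/w3.png",s["img"][:,:,::-1])
E
```

```text
8.65 j [-0.78  -0.4    2.28   0.372  1.003  0.562] p [ 0.4393 -0.1389  0.1812] w 0.498 F [-0.4  0.4 -0.3]
tilt 24.22 dir 3.7 
 [[ 0.91   0.068  0.409]
 [ 0.062 -0.998  0.026]
 [ 0.41   0.002 -0.912]]
```

View pics/w3.png

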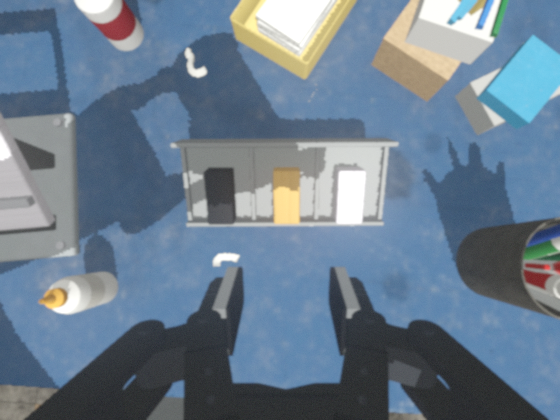

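Run:
```python
from h import *
from to import tool
s=pickle.load(open("w3.pkl","rb"))
h=cv2.cvtColor(s["img"],cv2.COLOR_RGB2HSV);m=cv2.inRange(h,(12,90,100),(28,255,255));m[:, :255]=0;m[:,320:]=0;m[:155]=0;m[235:]=0
c=max(cv2.findContours(m,0,1)[0],key=cv2.contourArea);rc=cv2.minAreaRect(c);print(rc,cv2.boundingRect(c))
t0=plane(s,*rc[0],.0495);print(t0,tool(t0))
bx=cv2.boxPoints(rc);ce=t0
n=np.array([-np.sin(np.radians(25))*.998,-np.sin(np.radians(25))*.06,np.cos(np.radians(25))])
q=[]
for b in bx:
    o,dd=ray(s,*b);q.append(o+dd*(n@(ce-o))/(n@dd))
q=np.array(q);print((q*1000).round(1),[np.linalg.norm(q[i]-q[i-1])*1000 for i in range(4)])
```

```text
red wrist (np.float64(232.8068181818182), np.float64(195.8409090909091)) 88
((286.5, 195.0), (54.0, 25.0), 90.0) (274, 168, 26, 55)
[ 0.50528488 -0.13523098  0.0495    ] [  6.3   1.8 146.9]
[[ 526.6 -122.8   59.8]
 [ 528.1 -144.6   59.9]
 [ 482.6 -148.4   38.6]
 [ 481.1 -125.3   38.5]] [np.float64(50.31442154708632), np.float64(21.775015859126707), np.float64(50.3126155657122), np.float64(23.09470988687109)]
```

{"name": "servo_tool", "arguments": {
  "deltas": [0, 2, 1, 45, 0, 0, 2, 1, 45, 0, 0, 2, 0, 36, 0, 0, 0, 0, 18, 0, 0, 0, 0, 2, 0],
  "newtons": 70
}}

```text
clock: 9.2
eef_pos: [0.5037, -0.1326, 0.0476]
ee_rot: [0.978, 0.036, 0.208, -0.009]
contact_force: [0.0, 0.3, -0.3]
grip_width: 0.501
```

```bash
python3 st.py;python3 - <<'E'
from to import *
print(tool([.5053,-.1352,.0495]))
import cv2,pickle
s=r.snapshot("wrist");cv2.imwrite("pics/w4.png",s["img"][:,:,::-1])
E
```

```text
9.2 j [-0.651  0.055  2.204  0.486  0.619  0.486] p [ 0.5037 -0.1326  0.0476] w 0.501 F [ 0.   0.3 -0.3]
tilt 23.99 dir 4.5 
 [[ 0.911  0.073  0.405]
 [ 0.066 -0.997  0.032]
 [ 0.407 -0.002 -0.914]]
red wrist (np.float64(232.8068181818182), np.float64(195.8409090909091)) 88
[ 2.   2.7 -1.2]
```

View pics/w4.png

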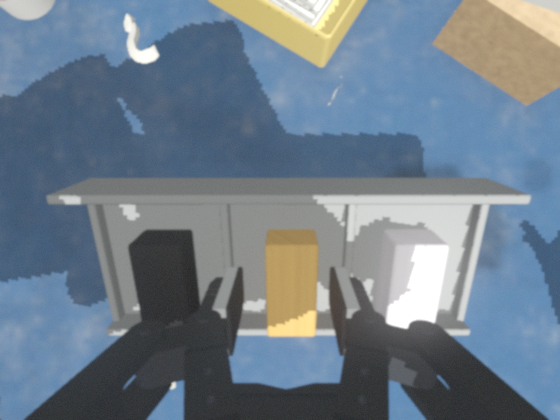

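{"name": "servo_tool", "arguments": {
  "deltas": [0, 2, 3, -1, 0, 0.5, 0, 0, 0, 0, 1, 0, 0, 0, 0, 1, 0, 0, 0, 0, 1, 0, 0, 0, 0]
}}

```text
clock: 9.75
eef_pos: [0.5072, -0.1395, 0.054]
ee_rot: [0.977, 0.034, 0.211, -0.006]
contact_force: [-6.7, 3.1, 11.4]
grip_width: 0.252
```

{"name": "servo_tool", "arguments": {
  "deltas": [1, 0, 0, 0, 0, 1, 0, 0, -10, 0, 1, 0, 0, -20, 0, 1, 0, 0, -30, 0]
}}

```text
clock: 10.15
eef_pos: [0.4807, -0.1401, 0.1066]
ee_rot: [0.977, 0.034, 0.209, -0.007]
contact_force: [0.7, 0.2, -0.3]
grip_width: 0.254
```

```bash
python3 st.py;python3 - <<'E'
from rig import r
import cv2,pickle
s=r.snapshot("wrist");cv2.imwrite("pics/w5.png",s["img"][:,:,::-1])
E
```

```text
10.15 j [-0.703 -0.134  2.238  0.42   0.772  0.534] p [ 0.4807 -0.1401  0.1066] w 0.254 F [ 0.7  0.2 -0.3]
tilt 24.12 dir 3.9 
 [[ 0.91   0.069  0.408]
 [ 0.063 -0.998  0.028]
 [ 0.409  0.001 -0.913]]
```

View pics/w5.png

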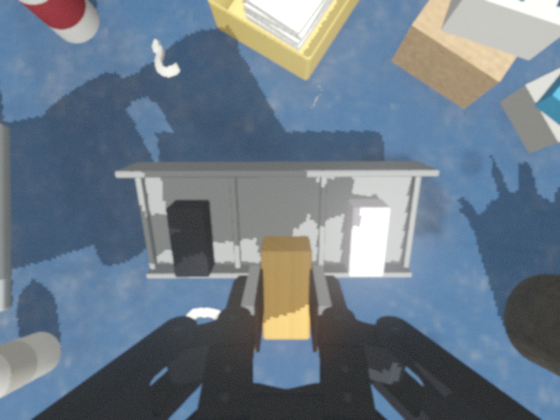

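Run:
```python
from rig import r
import cv2,pickle
s=r.snapshot("wrist");pickle.dump(s,open("w5.pkl","wb"));im=s["img"][:,:,::-1]
cv2.imwrite("pics/w5a.png",cv2.resize(im[225:350,230:345],None,fx=4.7,fy=4.7,interpolation=cv2.INTER_CUBIC))
s=r.snapshot("side");pickle.dump(s,open("s5.pkl","wb"));im=s["img"][:,:,::-1]
cv2.imwrite("pics/s5a.png",cv2.resize(im[130:270,250:390],None,fx=4,fy=4,interpolation=cv2.INTER_CUBIC))
```

```text
(no output)
```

View pics/w5a.png

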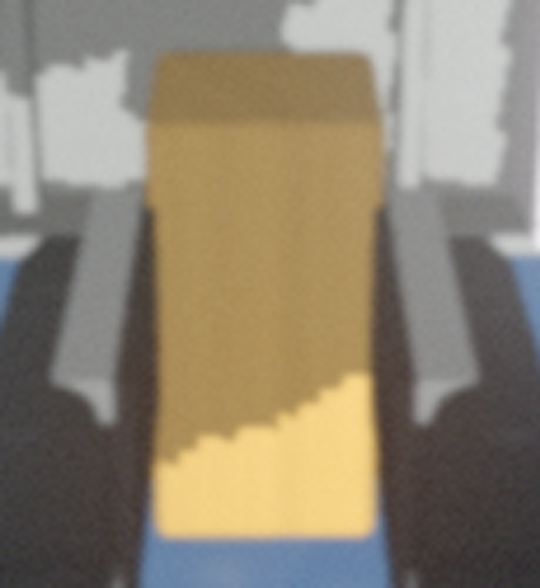

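View pics/s5a.png

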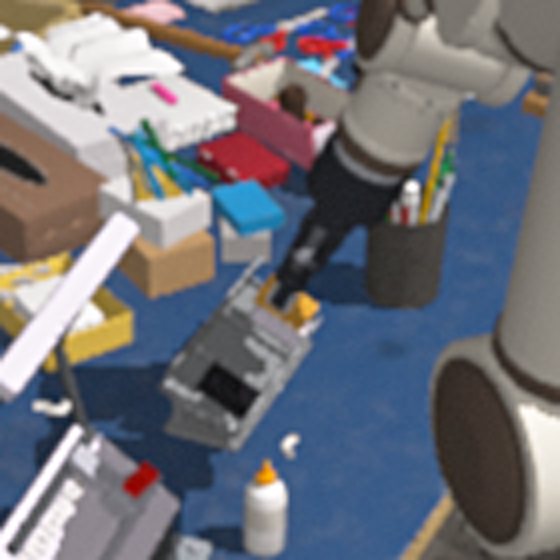

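```bash
cat > inhand.py <<'E'
from h import *
from rig import r
from scipy.spatial.transform import Rotation as Ro
def run(pkl,px,off,f):
    s=pickle.load(open(pkl,"rb"))
    obj=np.array([(25,12,10),(25,-12,10),(-25,12,10),(-25,-12,10),(25,12,-10),(25,-12,-10)],float)/1000
    uv=np.array(px,float)/f+off
    K=np.array([[s["fx"],0,s["cx"]],[0,s["fy"],s["cy"]],[0,0,1]])
    ok,rv,tv=cv2.solvePnP(obj,uv,K,None,flags=cv2.SOLVEPNP_ITERATIVE)
    e=cv2.projectPoints(obj,rv,tv,K,None)[0][:,0]-uv;print("res px",e.round(2).tolist())
    Rc,tc=np.array(s["R"]),np.array(s["t"])
    Rw=Rc.T@cv2.Rodrigues(rv)[0];X=Rc.T@(tv[:,0]-tc)
    o=r.observe();Rt=Ro.from_quat(o["ee_rot"]).as_matrix()
    print("centre in tool mm",(Rt.T@(X-o["eef_pos"])*1000).round(1));print("bar axes in tool\n",(Rt.T@Rw).round(3));print("bar world\n",X,Rw.round(3))
if __name__=="__main__":
    run("w5.pkl",[(148,122),(383,122),(152,537),(378,537),(154,52),(374,52)],np.array([230,225]),4.7)
E
python3 inhand.py
```

```text
res px [[-0.41, 0.1], [0.37, 0.02], [0.92, 0.34], [-0.98, 0.21], [0.9, -0.32], [-0.8, -0.38]]
centre in tool mm [-7.5  0.2 13.8]
bar axes in tool
 [[ 1.    -0.     0.023]
 [-0.    -1.     0.004]
 [ 0.023 -0.004 -1.   ]]
bar world
 [ 0.48160065 -0.14226243  0.09333217] [[ 0.917 -0.07  -0.392]
 [ 0.065  0.998 -0.025]
 [ 0.393 -0.002  0.92 ]]
```

{"name": "servo_tool", "arguments": {
  "deltas": [1, 20, 0, -45, 0, 1, 20, 0, -45, 0, 1, 20, 0, -45, 0, 1, 20, 0, -45, 0, 1, 25, 0, -40, 0]
}}

```text
clock: 10.8
eef_pos: [0.4868, -0.1396, 0.3514]
ee_rot: [0.977, 0.034, 0.209, -0.007]
contact_force: [1.3, -0.2, -1.6]
grip_width: 0.252
```

{"name": "servo_tool", "arguments": {
  "deltas": [1, 45, 0, 18, -3, 1, 45, 0, 18, -3, 1, 45, 0, 18, -3, 1, 45, 0, 18, -3, 1, 45, 0, 18, -3]
}}

```text
clock: 11.3
eef_pos: [0.7273, -0.0991, 0.3573]
ee_rot: [0.964, 0.162, 0.208, 0.021]
contact_force: [1.0, -1.5, -0.9]
grip_width: 0.256
```

```bash
python3 st.py
```

```text
11.3 j [-0.37   0.225  1.346  0.187  1.192  0.831] p [ 0.7273 -0.0991  0.3573] w 0.256 F [ 1.  -1.5 -0.9]
tilt 24.08 dir 3.9 
 [[ 0.861  0.304  0.407]
 [ 0.321 -0.947  0.028]
 [ 0.394  0.107 -0.913]]
```

{"name": "servo_tool", "arguments": {
  "deltas": [1, 42, 10, 18, 0, 1, 42, 10, 18, 0, 1, 42, 10, 18, 0, 1, 45, 5, 10, 0, 1, 45, 0, 5, 0]
}}

```text
clock: 11.8
eef_pos: [0.9339, -0.0691, 0.3768]
ee_rot: [0.965, 0.162, 0.207, 0.02]
contact_force: [1.7, -0.3, -0.9]
grip_width: 0.255
```

```bash
python3 st.py
```

```text
11.8 j [-0.242  0.886  0.393  0.126  1.464  1.009] p [ 0.9339 -0.0691  0.3768] w 0.255 F [ 1.7 -0.3 -0.9]
tilt 23.95 dir 4.1 
 [[ 0.862  0.304  0.405]
 [ 0.32  -0.947  0.029]
 [ 0.392  0.105 -0.914]]
```

{"name": "servo_tool", "arguments": {
  "deltas": [1, 45, 0, -5, 0, 1, 45, 0, -5, 0, 1, 45, 0, -5, 0, 1, 45, 0, -5, 0, 1, 45, 0, -5, 0]
}}

```text
clock: 12.3
eef_pos: [0.9705, 0.0076, 0.4435]
ee_rot: [0.949, 0.158, 0.272, 0.033]
contact_force: [-0.7, -0.9, -0.5]
grip_width: 0.255
```

```bash
python3 st.py
```

```text
12.3 j [-0.147  0.957  0.183  0.1    1.456  1.11 ] p [0.9705 0.0076 0.4435] w 0.255 F [-0.7 -0.9 -0.5]
tilt 31.76 dir 2.5 
 [[ 0.802  0.282  0.526]
 [ 0.318 -0.948  0.023]
 [ 0.505  0.149 -0.85 ]]
```

{"name": "servo_tool", "arguments": {
  "deltas": [1, 45, 0, 5, 0, 1, 45, 0, 5, 0, 1, 45, 0, 5, 0]
}}

```text
clock: 12.6
eef_pos: [0.9909, 0.0474, 0.4529]
ee_rot: [0.937, 0.156, 0.31, 0.038]
contact_force: [-0.6, 0.0, -2.1]
grip_width: 0.257
```

```bash
python3 st.py; python3 -c "
from to import *
inbed()"|tail -4
```

```text
12.6 j [-0.098  0.961  0.183  0.085  1.368  1.153] p [0.9909 0.0474 0.4529] w 0.257 F [-0.6  0.  -2.1]
tilt 36.35 dir 2.5 
 [[ 0.76   0.269  0.592]
 [ 0.316 -0.948  0.026]
 [ 0.568  0.168 -0.805]]
tool axes in bed (cols)
 [[ 0.98   0.199  0.003]
 [ 0.199 -0.978 -0.063]
 [-0.009  0.062 -0.998]]
```

```bash
cat > plan.py <<'E'
import sys,json
from to import *
def plan(target,n,turn=0,start=None,bedframe=False):
    o=r.observe();R=Ro.from_quat(o['ee_rot']).as_matrix();x=o['eef_pos'].copy();Rb,t=bed(p)
    if bedframe: target=Rb@(np.array(target)/1000)+t
    target=np.array(target);print('target',target.round(4));rows=[]
    for i in range(n):
        d=(R.T@(target-x)*1000)/(n-i);d=d.round(0);rows.append([*d.astype(int).tolist(),round(turn/n,1)])
        x=x+R@d/1000;R=R@Ro.from_euler('z',turn/n,degrees=True).as_matrix()
    for q in rows:print(q,round(float(np.linalg.norm(q[:3])),1))
E
python3 -c "
from plan import *
plan([.42,.06,.40],13,-78.5)"
```

```text
red wrist (np.float64(232.8068181818182), np.float64(195.8409090909091)) 88
target [0.42 0.06 0.4 ]
[-35, -13, -23, -6.0] 43.9
[-34, -17, -23, -6.0] 44.4
[-32, -21, -23, -6.0] 44.7
[-29, -24, -23, -6.0] 44.1
[-27, -27, -23, -6.0] 44.6
[-24, -29, -23, -6.0] 44.1
[-21, -32, -22, -6.0] 44.1
[-17, -34, -23, -6.0] 44.4
[-13, -35, -22, -6.0] 43.3
[-10, -36, -23, -6.0] 43.9
[-6, -37, -22, -6.0] 43.5
[-2, -38, -23, -6.0] 44.5
[2, -38, -22, -6.0] 44.0
```

{"name": "servo_tool", "arguments": {
  "deltas": [1, -35, -13, -23, -6, 1, -34, -17, -23, -6, 1, -32, -21, -23, -6, 1, -29, -24, -23, -6, 1, -27, -27, -23, -6]
}}

```text
clock: 13.1
eef_pos: [0.8076, 0.0608, 0.4433]
ee_rot: [0.878, 0.361, 0.295, 0.107]
contact_force: [0.3, -0.1, 0.9]
grip_width: 0.253
```

{"name": "servo_tool", "arguments": {
  "deltas": [1, -24, -29, -23, -6, 1, -21, -32, -22, -6, 1, -17, -34, -23, -6, 1, -13, -35, -22, -6, 1, -10, -36, -23, -6]
}}

```text
clock: 13.6
eef_pos: [0.5897, 0.0808, 0.4247]
ee_rot: [0.755, 0.576, 0.257, 0.179]
contact_force: [0.1, 0.5, 0.1]
grip_width: 0.255
```

```bash
python3 st.py; python3 -c "
from plan import *
inbed()
plan([.39,.17,.37],5,-18)"
```

```text
13.6 j [-0.114 -0.31   1.796  0.108  1.026  0.128] p [0.5897 0.0808 0.4247] w 0.255 F [0.1 0.5 0.1]
tilt 36.5 dir 2.4 
 [[ 0.204  0.778  0.594]
 [ 0.962 -0.272  0.025]
 [ 0.181  0.567 -0.804]]
red wrist (np.float64(232.8068181818182), np.float64(195.8409090909091)) 88
TCP in bed [ 280.5 -119.1  234.7]
tool axes in bed (cols)
 [[ 0.386  0.923  0.006]
 [ 0.921 -0.385 -0.063]
 [-0.056  0.03  -0.998]]
target [0.39 0.17 0.37]
[7, -42, -14, -3.6] 44.8
[10, -42, -15, -3.6] 45.7
[12, -41, -14, -3.6] 45.0
[15, -40, -15, -3.6] 45.3
[17, -39, -14, -3.6] 44.8
```

{"name": "servo_tool", "arguments": {
  "deltas": [1, 7, -42, -14, -4.5, 1, 10, -42, -15, -4.5, 1, 12, -41, -14, -4.5, 1, 15, -40, -15, -4.5, 1, 17, -39, -14, -4.5]
}}

```text
clock: 14.1
eef_pos: [0.3879, 0.1651, 0.3697]
ee_rot: [0.629, 0.711, 0.218, 0.225]
contact_force: [-0.8, 1.1, -0.5]
grip_width: 0.254
```

```bash
python3 st.py; python3 -c "
from plan import *
inbed()
plan([3,50,110],6,0,bedframe=True)"
```

```text
14.1 j [ 0.165 -0.826  2.215 -0.079  1.119  0.054] p [0.3879 0.1651 0.3697] w 0.254 F [-0.8  1.1 -0.5]
tilt 36.56 dir 2.6 
 [[-0.107  0.797  0.595]
 [ 0.993  0.113  0.027]
 [-0.046  0.594 -0.803]]
red wrist (np.float64(232.8068181818182), np.float64(195.8409090909091)) 88
TCP in bed [ 96.9  -5.7 300.1]
tool axes in bed (cols)
 [[ 0.007  1.     0.007]
 [ 0.998 -0.007 -0.062]
 [-0.062  0.008 -0.998]]
target [0.415  0.2255 0.1608]
[11, -16, 31, 0.0] 36.6
[11, -16, 31, 0.0] 36.6
[11, -16, 31, 0.0] 36.6
[11, -16, 31, 0.0] 36.6
[11, -16, 31, 0.0] 36.6
[12, -16, 31, 0.0] 36.9
```

{"name": "servo_tool", "arguments": {
  "deltas": [1, 11, -20, 31, 0, 1, 11, -20, 31, 0, 1, 11, -16, 31, 0, 1, 11, -14, 31, 0, 1, 11, -13, 31, 0]
}}

```text
clock: 14.6
eef_pos: [0.4096, 0.2158, 0.1924]
ee_rot: [0.63, 0.711, 0.22, 0.224]
contact_force: [1.1, -0.5, -1.8]
grip_width: 0.257
```

{"name": "servo_tool", "arguments": {
  "deltas": [1, 12, -13, 31, 0, 1, 0, 0, 0, 0, 1, 0, 0, 0, 0]
}}

```text
clock: 14.9
eef_pos: [0.4152, 0.2262, 0.1582]
ee_rot: [0.63, 0.711, 0.217, 0.223]
contact_force: [0.6, 1.0, -0.8]
grip_width: 0.255
```

```bash
python3 st.py
python3 - <<'E'
from plan import *
inbed()
import cv2,pickle
for n in("wrist","side"):
    s=r.snapshot(n);pickle.dump(s,open(n+"6.pkl","wb"));im=s["img"][:,:,::-1]
    cv2.imwrite(f"pics/{n}6.png",im if n=="wrist" else cv2.resize(im[180:330,200:340],None,fx=4,fy=4,interpolation=cv2.INTER_CUBIC))
E
```

```text
14.9 j [ 0.357 -0.402  2.398 -0.345  0.564  0.473] p [0.4152 0.2262 0.1582] w 0.255 F [ 0.6  1.  -0.8]
tilt 36.25 dir 2.7 
 [[-0.107  0.8    0.591]
 [ 0.993  0.112  0.028]
 [-0.044  0.59  -0.806]]
red wrist (np.float64(232.8068181818182), np.float64(195.8409090909091)) 88
TCP in bed [  1.7  50.6 107.8]
tool axes in bed (cols)
 [[ 0.008  1.     0.002]
 [ 0.998 -0.008 -0.06 ]
 [-0.06   0.002 -0.998]]
```

View pics/wrist6.png

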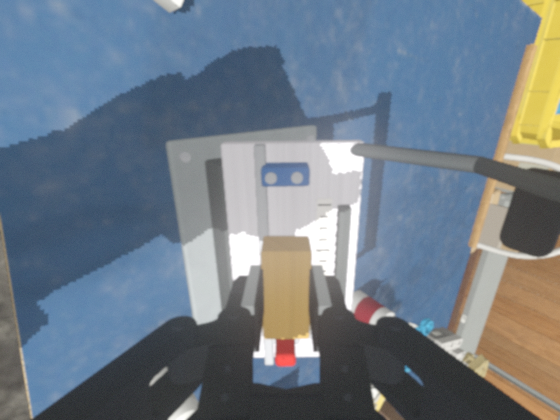

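View pics/side6.png

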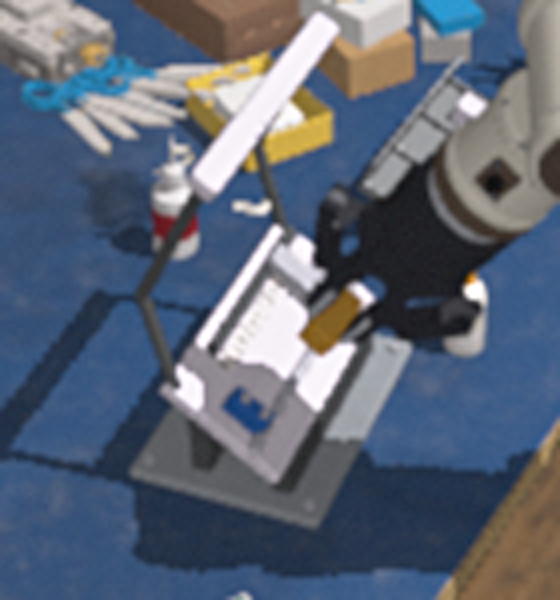

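```bash
cat > ov.py <<'E'
import sys
from fit import *
def ov(pk,out,box,f,extra=[]):
    s=pickle.load(open(pk,"rb"));im=s["img"][:,:,::-1].copy();Rb,t=bed(p)
    x0,x1,y0,y1=box;a=cv2.resize(im[y0:y1,x0:x1],None,fx=f,fy=f,interpolation=cv2.INTER_CUBIC)
    for X in [(-12,102.5,8.5),(-12,75,8.5),(-12,0,8.5),(42,55,8),(52,55,8),(p[3],102.5,0),(-15,75,16),(19,75,16),(-15,89,16),(19,89,16)]+extra:
        u=proj(s,Rb@(np.array(X)/1000)+t);cv2.drawMarker(a,tuple(int(v) for v in ((u-[x0,y0])*f)),(0,255,0),0,10,1)
    cv2.imwrite(out,a)
if __name__=="__main__": ov("wrist6.pkl","pics/w6o.png",(150,380,110,300),3.4)
E
python3 ov.py
```

```text
red wrist (np.float64(232.8068181818182), np.float64(195.8409090909091)) 88
```

View pics/w6o.png

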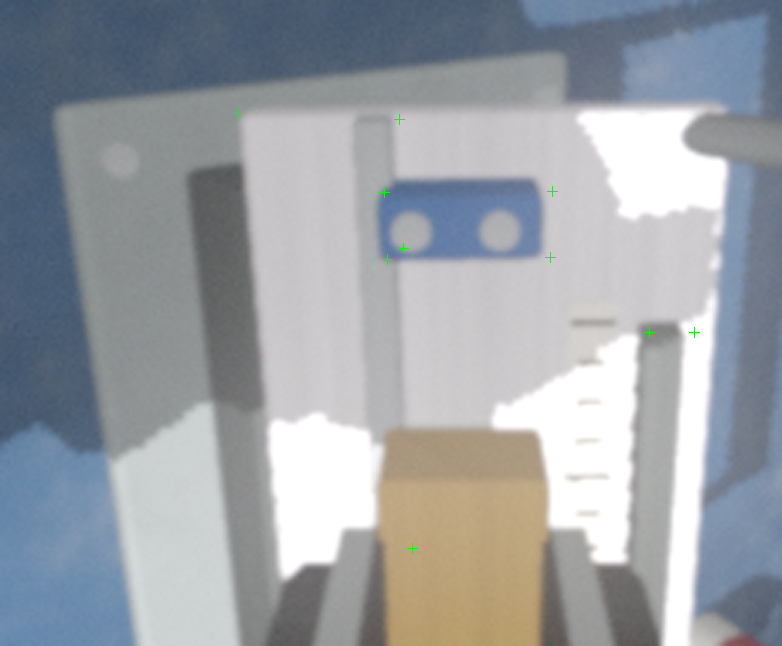

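{"name": "servo_tool", "arguments": {
  "deltas": [1, 2, -1, 25, 0, 1, 2, -1, 25, 0, 1, 2, 0, 20, 0, 1, 2, 0, 8, 0, 1, 0, 0, 0, 0]
}}

```text
clock: 15.5
eef_pos: [0.4593, 0.2353, 0.0936]
ee_rot: [0.631, 0.711, 0.217, 0.223]
contact_force: [0.6, -0.1, -0.6]
grip_width: 0.253
```

```bash
python3 st.py
python3 - <<'E'
from plan import *
inbed()
import cv2,pickle
from ov import ov
for n in("wrist","side"):
    s=r.snapshot(n);pickle.dump(s,open(n+"7.pkl","wb"))
ov("wrist7.pkl","pics/w7.png",(170,400,140,350),3)
im=pickle.load(open("side7.pkl","rb"))["img"][:,:,::-1];cv2.imwrite("pics/s7.png",cv2.resize(im[220:320,230:330],None,fx=6,fy=6,interpolation=cv2.INTER_CUBIC))
E
```

```text
15.5 j [ 0.338 -0.107  2.324 -0.515  0.354  0.652] p [0.4593 0.2353 0.0936] w 0.253 F [ 0.6 -0.1 -0.6]
tilt 36.31 dir 2.6 
 [[-0.105  0.799  0.592]
 [ 0.994  0.111  0.027]
 [-0.044  0.591 -0.806]]
red wrist (np.float64(232.8068181818182), np.float64(195.8409090909091)) 88
TCP in bed [ 0.1 53.1 29.1]
tool axes in bed (cols)
 [[ 0.01   1.     0.003]
 [ 0.998 -0.01  -0.061]
 [-0.061  0.003 -0.998]]
```

View pics/w7.png

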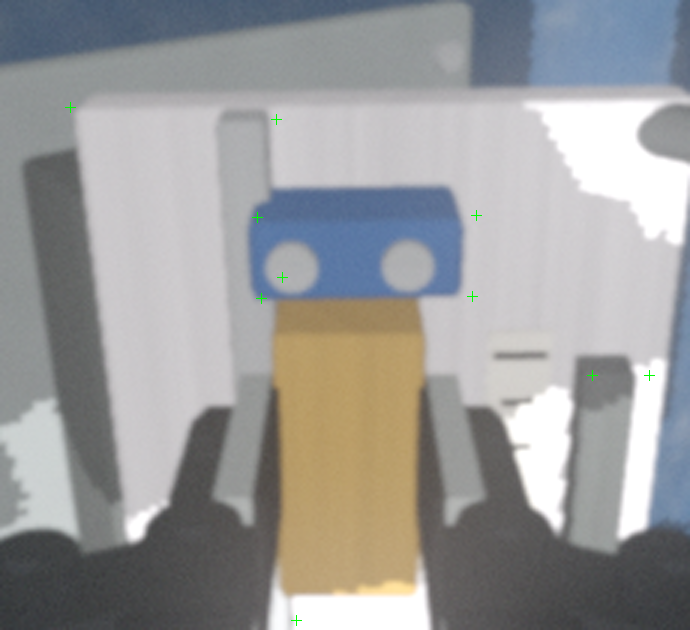

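View pics/s7.png

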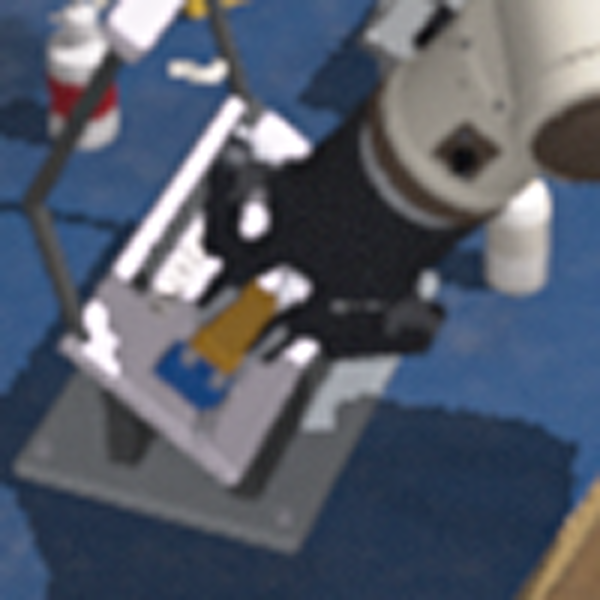

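{"name": "servo_tool", "arguments": {
  "deltas": [1, 0, -1, 2, 0, 1, 0, 0, 0, 0]
}}

```text
clock: 15.8
eef_pos: [0.4599, 0.236, 0.0921]
ee_rot: [0.63, 0.711, 0.218, 0.224]
contact_force: [3.8, 0.1, 4.9]
grip_width: 0.257
```

{"name": "servo_tool", "arguments": {
  "deltas": [1, 0, 0, 1, 0, 1, 0, 0, 0, 0]
}}

```text
clock: 16.0
eef_pos: [0.4606, 0.2361, 0.0912]
ee_rot: [0.63, 0.711, 0.218, 0.224]
contact_force: [4.5, 1.0, 5.1]
grip_width: 0.254
```

{"name": "servo_tool", "arguments": {
  "deltas": [1, 0, 0, 1, 0, 1, 0, 0, 0, 0]
}}

```text
clock: 16.2
eef_pos: [0.4612, 0.2362, 0.0903]
ee_rot: [0.63, 0.711, 0.218, 0.224]
contact_force: [5.3, 1.4, 5.3]
grip_width: 0.251
```

{"name": "servo_tool", "arguments": {
  "deltas": [1, 0, 1, 0, 0, 1, 0, 0, 1, 0, 1, 0, 0, 0, 0]
}}

```text
clock: 16.5
eef_pos: [0.462, 0.2362, 0.0893]
ee_rot: [0.63, 0.711, 0.218, 0.223]
contact_force: [4.8, 2.4, 6.0]
grip_width: 0.25
```

{"name": "servo_tool", "arguments": {
  "deltas": [1, 0, 0, 1, 0, 1, 0, 0, 0, 0]
}}

```text
clock: 16.7
eef_pos: [0.4624, 0.2359, 0.0888]
ee_rot: [0.63, 0.711, 0.217, 0.224]
contact_force: [-2.9, -3.4, 14.8]
grip_width: 0.254
```

Run:
```python
from plan import *
inbed();o=r.observe();print('F bed',bed(p)[0].T@o['contact_force'])
```

```text
red wrist (np.float64(232.8068181818182), np.float64(195.8409090909091)) 88
TCP in bed [-0.1 53.2 23.3]
tool axes in bed (cols)
 [[ 0.008  1.     0.003]
 [ 0.998 -0.008 -0.061]
 [-0.061  0.004 -0.998]]
F bed [ 5.96310155 -2.90572398 13.96191754]
```

{"name": "servo_tool", "arguments": {
  "deltas": [0.4, 0, 0, 0, 0, 0.3, 0, 0, 0, 0, 0.2, 0, 0, 0, 0, 0.2, 0, 0, 0, 0]
}}

```text
clock: 17.1
eef_pos: [0.4592, 0.2347, 0.0848]
ee_rot: [0.631, 0.712, 0.214, 0.222]
contact_force: [-0.1, -0.1, 0.4]
grip_width: 0.402
```

```bash
python3 st.py;python3 - <<'E'
from rig import r
import cv2,pickle
from ov import ov
for n in("wrist","side"):
    s=r.snapshot(n);pickle.dump(s,open(n+"8.pkl","wb"))
ov("wrist8.pkl","pics/w8.png",(170,400,140,350),3)
im=pickle.load(open("side8.pkl","rb"))["img"][:,:,::-1];cv2.imwrite("pics/s8.png",cv2.resize(im[220:320,230:330],None,fx=6,fy=6,interpolation=cv2.INTER_CUBIC))
E
```

```text
17.1 j [ 0.336 -0.083  2.322 -0.532  0.341  0.669] p [0.4592 0.2347 0.0848] w 0.402 F [-0.1 -0.1  0.4]
tilt 35.88 dir 2.4 
 [[-0.105  0.804  0.586]
 [ 0.993  0.112  0.025]
 [-0.046  0.584 -0.81 ]]
red wrist (np.float64(232.8068181818182), np.float64(195.8409090909091)) 88
```

View pics/w8.png

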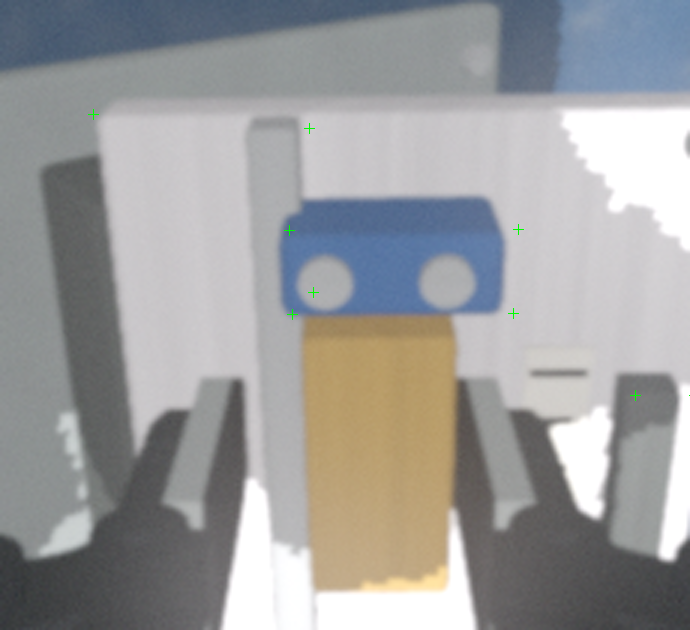

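View pics/s8.png

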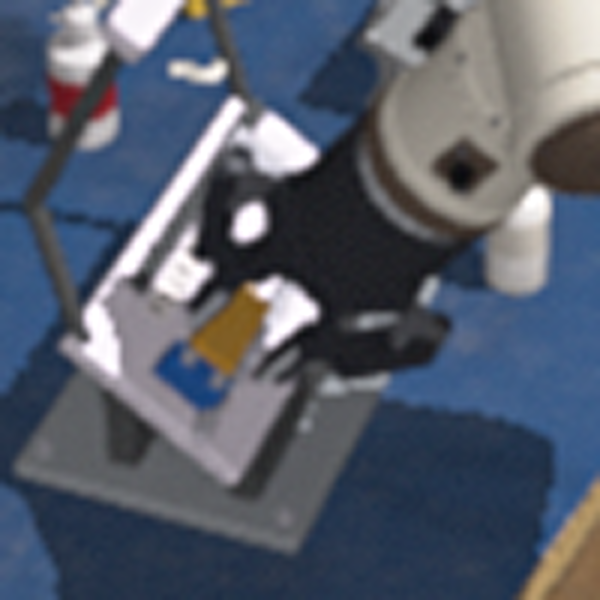

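{"name": "servo_tool", "arguments": {
  "deltas": [0.2, 0, 0, -20, 0, 0.2, 0, 0, -40, 0, 0.2, 0, 0, -40, 0, 0.2, -40, 0, 0, 0, 0.2, -40, 0, 0, 0]
}}

```text
clock: 17.7
eef_pos: [0.4084, 0.1618, 0.1707]
ee_rot: [0.628, 0.714, 0.216, 0.221]
contact_force: [0.2, 0.5, 0.1]
grip_width: 0.397
```

```bash
python3 st.py;python3 - <<'E'
from plan import *
inbed()
import cv2,pickle
s=r.snapshot("wrist");cv2.imwrite("pics/w9.png",s["img"][:,:,::-1])
s=r.snapshot("top");cv2.imwrite("pics/t9.png",cv2.resize(s["img"][205:270,190:290,::-1],None,fx=7,fy=7,interpolation=cv2.INTER_CUBIC))
plan([-1,-51,38],6,0,bedframe=True)
E
```

```text
17.7 j [ 0.136 -0.629  2.504 -0.084  0.641  0.06 ] p [0.4084 0.1618 0.1707] w 0.397 F [0.2 0.5 0.1]
tilt 36.02 dir 2.9 
 [[-0.112  0.802  0.587]
 [ 0.993  0.117  0.029]
 [-0.045  0.586 -0.809]]
red wrist (np.float64(232.8068181818182), np.float64(195.8409090909091)) 88
TCP in bed [ -4.1 -12.  127.5]
tool axes in bed (cols)
 [[ 0.003  1.    -0.002]
 [ 0.998 -0.004 -0.058]
 [-0.058 -0.002 -0.998]]
target [0.4687 0.1315 0.1002]
[-5, 1, 15, 0.0] 15.8
[-5, 1, 15, 0.0] 15.8
[-5, 0, 15, 0.0] 15.8
[-4, 1, 15, 0.0] 15.6
[-5, 0, 15, 0.0] 15.8
[-4, 1, 16, 0.0] 16.5
```

View pics/w9.png

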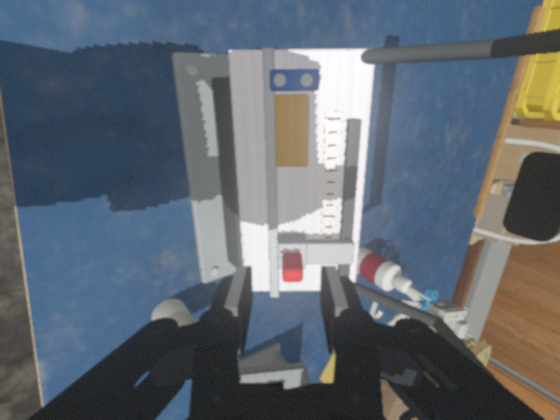

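View pics/t9.png

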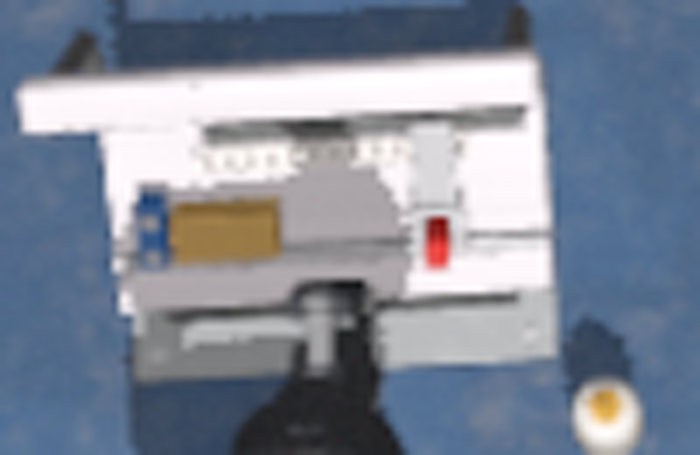

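{"name": "servo_tool", "arguments": {
  "deltas": [0.2, -15, 2, 5, 0, 0.2, -13, 2, 26, 0, 0.2, 0, 0, 30, 0, 0.2, 0, 0, 20, 0, 0.2, 0, 0, 8, 0],
  "newtons": 30
}}

```text
clock: 18.3
eef_pos: [0.4663, 0.1356, 0.0982]
ee_rot: [0.632, 0.712, 0.213, 0.219]
contact_force: [-0.7, 0.2, -0.1]
grip_width: 0.403
```

```bash
python3 st.py;python3 - <<'E'
from plan import *
inbed()
import cv2,pickle
s=r.snapshot("wrist");cv2.imwrite("pics/w10.png",s["img"][:,:,::-1])
E
```

```text
18.3 j [ 0.028 -0.271  2.44   0.027  0.351 -0.114] p [0.4663 0.1356 0.0982] w 0.403 F [-0.7  0.2 -0.1]
tilt 35.58 dir 2.5 
 [[-0.105  0.807  0.581]
 [ 0.994  0.111  0.025]
 [-0.044  0.58  -0.813]]
red wrist (np.float64(232.8068181818182), np.float64(195.8409090909091)) 88
TCP in bed [ -3.5 -46.5  37.4]
tool axes in bed (cols)
 [[ 0.01   1.    -0.01 ]
 [ 0.998 -0.01  -0.061]
 [-0.061 -0.009 -0.998]]
```

View pics/w10.png

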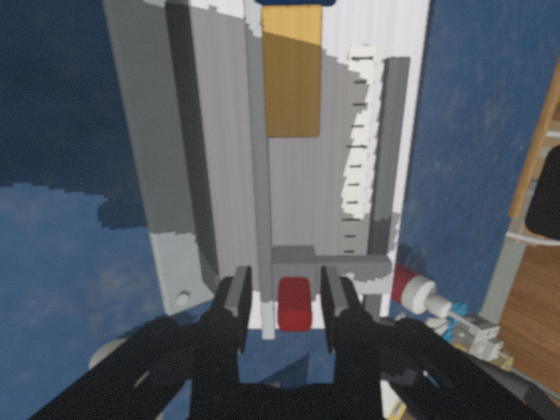

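{"name": "servo_tool", "arguments": {
  "deltas": [0.2, -4, 2, 0, 0, 0.6, 0, 0, 0, 0, 1, 0, 0, 0, 0, 1, 0, 0, 0, 0, 1, 0, 0, 0, 0]
}}

```text
clock: 18.85
eef_pos: [0.4686, 0.1316, 0.1026]
ee_rot: [0.631, 0.712, 0.214, 0.221]
contact_force: [-4.9, -1.3, 2.3]
grip_width: 0.178
```

```bash
python3 st.py;python3 - <<'E'
from plan import *
inbed()
E
```

```text
18.85 j [ 0.014 -0.283  2.44   0.048  0.359 -0.146] p [0.4686 0.1316 0.1026] w 0.178 F [-4.9 -1.3  2.3]
tilt 35.83 dir 2.5 
 [[-0.106  0.804  0.585]
 [ 0.993  0.112  0.025]
 [-0.045  0.584 -0.811]]
red wrist (np.float64(232.8068181818182), np.float64(195.8409090909091)) 88
TCP in bed [  0.4 -50.8  40. ]
tool axes in bed (cols)
 [[ 0.008  1.    -0.006]
 [ 0.998 -0.009 -0.062]
 [-0.062 -0.005 -0.998]]
```

{"name": "servo_tool", "arguments": {
  "deltas": [1, 12, 0, -1, 0, 1, 14, 0, -1, 0, 1, 14, 0, -1, 0, 1, 10, 0, 0, 0, 1, 0, 0, 0, 0]
}}

```text
clock: 19.35
eef_pos: [0.4608, 0.1821, 0.1026]
ee_rot: [0.631, 0.713, 0.213, 0.221]
contact_force: [-14.1, -0.0, 10.8]
grip_width: 0.175
```

```bash
cat > fb.py <<'E'
from plan import *
o=r.observe();Rb,t=bed(p);print('F bed',(Rb.T@o['contact_force']).round(1),'TCP bed',(Rb.T@(o['eef_pos']-t)*1000).round(1))
E
python3 fb.py|tail -1
```

```text
F bed [-4.9  2.1 16.9] TCP bed [ 0.2  0.2 40.1]
```

{"name": "servo_tool", "arguments": {
  "deltas": [1, 5, 0, -1, 0, 1, 3, 0, -1, 0, 1, 0, 0, 0, 0]
}}

```text
clock: 19.65
eef_pos: [0.4593, 0.189, 0.1028]
ee_rot: [0.631, 0.712, 0.214, 0.221]
contact_force: [14.2, 3.1, -19.2]
grip_width: 0.178
```

```bash
python3 fb.py|tail -1
```

```text
F bed [  0.5   1.  -24. ] TCP bed [-0.   7.3 40.5]
```

{"name": "servo_tool", "arguments": {
  "deltas": [1, 2, 0, 0, 0, 1, 0, 0, 0, 0]
}}

```text
clock: 19.85
eef_pos: [0.4591, 0.1906, 0.1028]
ee_rot: [0.632, 0.712, 0.213, 0.221]
contact_force: [11.4, 0.3, -16.3]
grip_width: 0.18
```

```bash
python3 fb.py|tail -1
```

```text
F bed [ -0.4  -1.4 -19.8] TCP bed [ 0.   8.9 40.5]
```

{"name": "servo_tool", "arguments": {
  "deltas": [1, 2, 0, 0, 0, 1, 0, 0, 0, 0]
}}

```text
clock: 20.05
eef_pos: [0.4588, 0.1925, 0.1027]
ee_rot: [0.632, 0.712, 0.213, 0.221]
contact_force: [9.0, -1.0, -12.8]
grip_width: 0.177
```

```bash
python3 fb.py|tail -1
python3 - <<'E'
from rig import r
import cv2,pickle
s=r.snapshot("wrist");cv2.imwrite("pics/w11.png",cv2.resize(s["img"][:,:,::-1][100:350,180:400],None,fx=2.4,fy=2.4,interpolation=cv2.INTER_CUBIC))
E
```

```text
F bed [ -0.4  -2.3 -15.5] TCP bed [-0.  10.8 40.5]
```

View pics/w11.png

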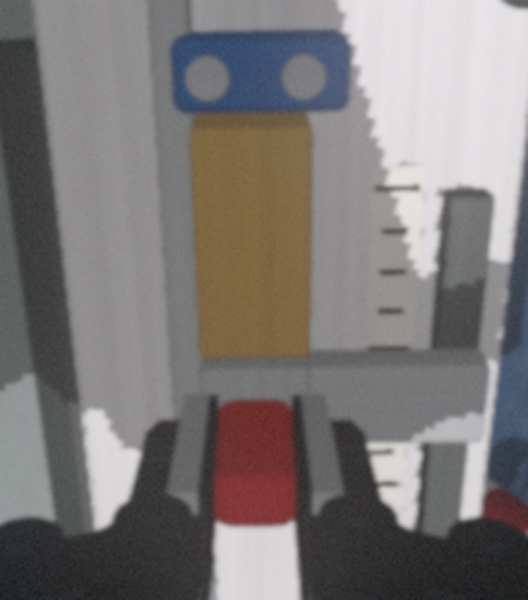

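{"name": "servo_tool", "arguments": {
  "deltas": [1, 2, 0, 0, 0, 1, 0, 0, 0, 0]
}}

```text
clock: 20.3
eef_pos: [0.4586, 0.1944, 0.1027]
ee_rot: [0.632, 0.712, 0.213, 0.221]
contact_force: [5.1, -2.2, -10.5]
grip_width: 0.178
```

```bash
python3 fb.py|tail -1
```

```text
F bed [ -2.3  -3.  -11.3] TCP bed [ 0.  12.7 40.4]
```

{"name": "servo_tool", "arguments": {
  "deltas": [1, 1, 0, 0, 0, 1, 0, 0, 0, 0]
}}

```text
clock: 20.5
eef_pos: [0.4585, 0.1952, 0.1027]
ee_rot: [0.632, 0.712, 0.213, 0.221]
contact_force: [3.6, -2.1, -9.4]
grip_width: 0.182
```

```bash
python3 fb.py|tail -1
```

```text
F bed [-2.9 -2.6 -9.5] TCP bed [ 0.  13.6 40.4]
```

{"name": "servo_tool", "arguments": {
  "deltas": [1, 1, 0, 0, 0, 1, 0, 0, 0, 0]
}}

```text
clock: 20.7
eef_pos: [0.4584, 0.196, 0.1027]
ee_rot: [0.632, 0.712, 0.212, 0.221]
contact_force: [0.9, -6.1, -6.7]
grip_width: 0.176
```

```bash
python3 fb.py|tail -1
```

```text
F bed [-3.9 -6.2 -5.4] TCP bed [ 0.  14.4 40.4]
```

Force is rising on y; continue to find the end stop.

{"name": "servo_tool", "arguments": {
  "deltas": [1, 1, 0, 0, 0, 1, 0, 0, 0, 0]
}}

```text
clock: 20.9
eef_pos: [0.4584, 0.1962, 0.1027]
ee_rot: [0.632, 0.712, 0.212, 0.222]
contact_force: [0.9, -13.4, -3.6]
grip_width: 0.178
```

```bash
python3 fb.py|tail -1
```

```text
F bed [ -3.  -13.4  -2.3] TCP bed [ 0.  14.5 40.4]
```

{"name": "servo_tool", "arguments": {
  "deltas": [1, 1, 0, 0, 0, 1, 0, 0, 0, 0]
}}

```text
clock: 21.1
eef_pos: [0.4584, 0.1962, 0.1027]
ee_rot: [0.632, 0.712, 0.211, 0.222]
contact_force: [-0.5, -20.7, -0.6]
grip_width: 0.176
```

```bash
python3 fb.py|tail -1
python3 - <<'E'
from rig import r
import cv2,pickle
s=r.snapshot("wrist");cv2.imwrite("pics/w12.png",cv2.resize(s["img"][:,:,::-1][100:350,180:400],None,fx=2.4,fy=2.4,interpolation=cv2.INTER_CUBIC))
E
```

```text
F bed [ -3.2 -20.4   1.6] TCP bed [ 0.  14.6 40.4]
```

View pics/w12.png

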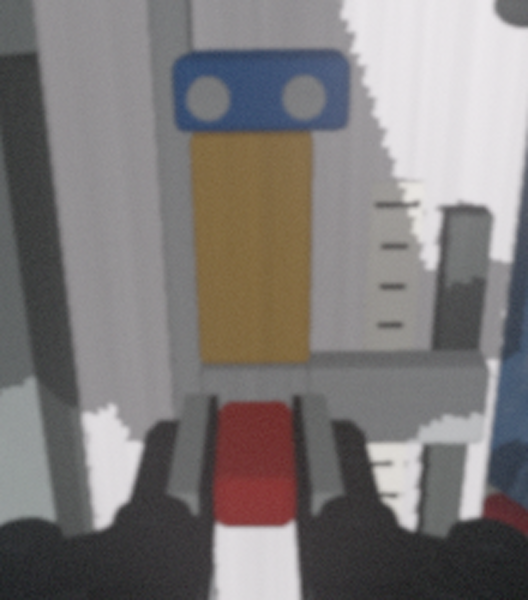

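{"name": "servo_tool", "arguments": {
  "deltas": [1, -1, 0, 0, 0, 1, -1, 0, 0, 0, 1, 0, 0, 0, 0]
}}

```text
clock: 21.45
eef_pos: [0.4584, 0.196, 0.1027]
ee_rot: [0.632, 0.712, 0.213, 0.221]
contact_force: [-0.2, -7.7, -4.3]
grip_width: 0.175
```

```bash
python3 fb.py|tail -1
```

```text
F bed [-3.6 -7.6 -2.6] TCP bed [ 0.1 14.4 40.4]
```

{"name": "servo_tool", "arguments": {
  "deltas": [0.6, 0, 0, 0, 0, 0.3, 0, 0, 0, 0, 0.2, 0, 0, 0, 0, 0.2, 0, 0, -20, 0, 0.2, 0, 0, -30, 0]
}}

```text
clock: 21.95
eef_pos: [0.4304, 0.1959, 0.1447]
ee_rot: [0.631, 0.712, 0.214, 0.221]
contact_force: [0.3, 0.6, 0.1]
grip_width: 0.401
```

{"name": "servo_tool", "arguments": {
  "deltas": [0.2, 0, 0, -30, 0, 0.2, 0, 0, -20, 0, 0.2, 0, 0, 0, 0]
}}

```text
clock: 22.25
eef_pos: [0.4028, 0.1956, 0.1894]
ee_rot: [0.63, 0.711, 0.218, 0.224]
contact_force: [-0.8, 0.6, -0.0]
grip_width: 0.398
```

```bash
python3 st.py
python3 - <<'E'
from rig import r
import cv2,pickle
for n in ("wrist","side","top"):
    s=r.snapshot(n);pickle.dump(s,open(n+"13.pkl","wb"))
from ov import ov
ov("wrist13.pkl","pics/w13.png",(180,400,60,310),2.4)
im=pickle.load(open("side13.pkl","rb"))["img"][:,:,::-1];cv2.imwrite("pics/s13.png",cv2.resize(im[160:360,220:380],None,fx=3,fy=3,interpolation=cv2.INTER_CUBIC))
E
```

```text
22.25 j [ 0.269 -0.591  2.448 -0.211  0.672  0.272] p [0.4028 0.1956 0.1894] w 0.398 F [-0.8  0.6 -0. ]
tilt 36.45 dir 2.7 
 [[-0.106  0.798  0.593]
 [ 0.993  0.111  0.028]
 [-0.043  0.593 -0.804]]
red wrist (np.float64(232.8068181818182), np.float64(195.8409090909091)) 88
```

View pics/w13.png

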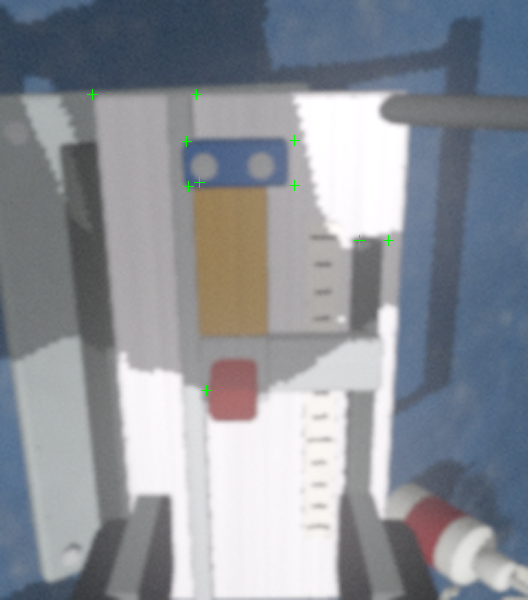

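View pics/s13.png

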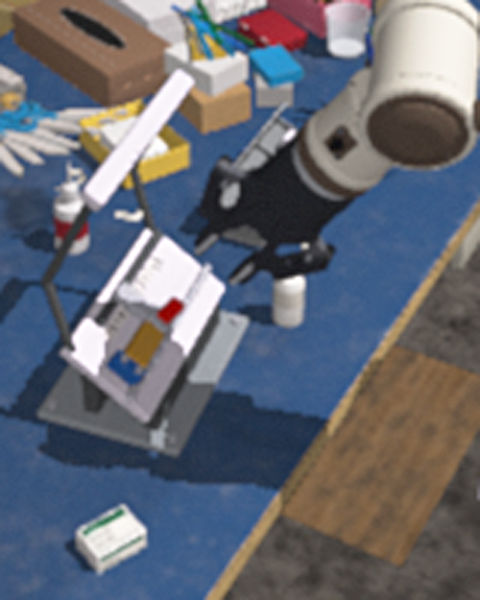

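```bash
python3 -c "
from rig import r
print(r.hand_in(), r.observe()['clock'])"
```

```text
the job is handed in; nothing more can be done
the job is handed in; nothing more can be done
```

The brass bar now lies on the bed against the ledge, snug between the blue end stop and the red-gripped stop. I handed the job in at about 22.3 s; no verdict was reported.

**What I did**
- **Tilting the tool:** the moves allow no tilt, and the light bar bars a vertical tool. I pushed past the arm's reach limit to tilt it, first to 24° and later to 36°.
- **Moving the stop back:** I slid it about 100 mm away from the end stop.
- **Laying the bar:** I gripped it by its long sides near the top, turned it along the track, set it against the ledge and let go.
- **Closing up:** I slid the stop forward until the force along the track rose to 20 N with no further movement. Then I eased off, released the grip and backed away.

**Last checks**
- **Bar:** the last pictures show it lying flat and parallel to the ledge, with no visible gap at either end. Its centre is about 0.2 mm from x = 0, judged against the end stop.
- **Bystanders:** the washer carton, glue bottle and oil can looked undisturbed. I did not check the pen pot in the last pictures. I saw the other two bars in their compartments just after lifting the brass one, and did not check them again.

**Disagreements**
- My fitted bed position was off by about 1.6 mm in x compared with the close-up pictures, so I corrected for it by eye and by contact force.
- The gripper read about 14.5 mm along the track at the final contact, against an expected 13 mm. That is within the error of the fit and of where the grip was held.
- The tool stayed about 3.5° tilted sideways to the bed. The bar settled flat when released.

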